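Change the drying stand over from rings to bangles

ROBOT

A 6-joint arm with a two-finger parallel gripper is mounted at the origin on the work surface. World frame = base frame: x ahead of the robot, y to its left, z up, the work surface at z = 0. Lengths are in mm, angles in rad, forces in N, time in s.
With the tool pointing down it reaches from about 350 to 875 mm from the base axis. Payload 4.2 kg.
Tool frame: the origin (TCP) lies between the finger pads; the fingertips stand 17 mm ahead of it and the grasp point (between the pads) lies 2 mm behind it (nose_length is the distance from the TCP to the fingertips, in mm); z points along the fingers, y is the direction in which the jaws open and shut (so a half turn about z gives the same grasp; the last joint's range is limited). The gripper opens to 85 mm and grips with 20 to 120 N. Pads are 22 mm wide; open, the fingers measure 114 mm over their backs; the gripper's body (76 mm by 85 mm) begins 54 mm behind the grasp point. The pads swing forward as they close: fully open they stand 13 mm farther back than shut.
Start: joints at [1.465, 0.385, 0.008, 0, -1.194, -0.259], TCP at [222.944, 583.863, 248.312] pointing down, gripper open.
Joint ranges: [-3.14, 3.14], [-1.21, 2.06], [-1.07, 1.41], [-3.16, 2.05], [-2.99, -0.16], [-3.1, 3.1]. Speed limits (rad/s): [2.79, 2.79, 3.14, 3.14, 3.14, 3.14].

INTERFACE

Orientations are given as a unit quaternion [x, y, z, w].
In Python, from bench import * gives the robot as it stands.
- The arm moves only by the tool jog_arm, never from a script. Its argument "increments" is a list of rows, each a list of 4 numbers: the shift along the tool's x, y, z in m, then the turn about the tool's z in degrees. A call has 1 to 10 rows; each row is the pose to reach, as a shift and turn from the pose measured when the call began, along the tool's axes at that moment; what a row does not reach only later rows make up. A row lasts 1/8 s, in which the tool goes at most 62.5 mm and 10.7 degrees, less where a joint would pass 70% of its speed; a pose out of reach is approached as far as the arm can. A call with a gripper value outside its range is refused whole. "hand" is the gripper's target within -1 to 1 (fully open at 1, half-way at 0, shut at -1), set as the call begins (left out, the last holds). The fingers move at their own pace and stop on an object; the grip force is fixed at half the most. Time passes only in rows, so rows that repeat a pose let the fingers close. It gives the time, the measured TCP pose, the force and the opening at its end, in the units of the state.
- read_state(): the state, without advancing time (a new reading comes with each control period).
- get_image(name): name is "scene" or "top"; returns the picture (400x640x3 uint8, red, green, blue); there is no depth.
- calibration(name): a dict with "fx", "fy", "cx", "cy" (pixels), "position" and "rotation" of the camera in the world. Camera axes: x right, y up, looking along -z (the intrinsics and any distortion apply to the point x, -y, -z); pixel columns grow to the right and rows downward; lengths in mm; the calibration is good to about 2 mm. A picture is of the moment at which its call begins. calibration takes no time and is no camera call.
- job_done(): hands the job in, once; it reports no verdict.
The state is a dict: "clock": time; "joints": joint angles; "joint_vel": joint speeds; "joint_efforts": joint torques, N m; "position": TCP position; "ee_rot": TCP orientation; "contact_force": force on the tool from outside, world axes, zero at the start; "wrist_torque": the same for the moment, N m; "gripper_width": finger opening in mm.
Only numpy, scipy, OpenCV 4.12 (cv2) and the standard library are available. Lean on these libraries where they do the work, as an engineer would, in place of code of your own. Each camera call takes 0.05 s, during which the arm holds its last target.

TASK

Change the drying stand over for bangles: lift the double-ended arm off its pivot pin, turn it end for end so that the sloping bangle prong points out at the front (away from the foot plate) instead of the ring comb, and seat it fully home on the pin and in the fork. Then hang every bangle on the prong, and slide the drip pan in squarely beneath so that all of every bangle hangs over it. Leave the jar, hammer, brush and steel block where they are.

Things in the scene. Friction and masses are not known exactly. Their poses are not given: they have to be found in the camera images.
- stand: drying stand, fixed. Origin on the bench under the pivot pin's axis; z up; its front is its -y side. Foot plate (120 wide, 12 high) from y = -15 to +150 mm; column 26 mm in diameter; on top a saddle plate 44 mm wide, y = -46 to +46 mm, its top 100 mm above the bench. A pin 9.6 mm in diameter rises 40 mm from it, tapered to 5 mm over its top 5 mm.
- pin_base (a point): point on the pivot pin's axis at the saddle plate's top face, on which the arm's hub sits (100 mm above the bench). The arm comes off when raised more than 40 mm.
- fork (a point): fork on the stand behind the pin (stand y = 34 to 44 mm), at the level of its lips, 120 mm above the bench: two lugs 17 mm apart, lips flared outwards over the top 9 mm. The arm's bar lies between them, which keeps the arm from swinging: it must be lifted off to be turned.
- rack_arm: loose double-ended arm, 0.45 kg, on the pivot pin. Origin: centre of the hub's underside, on the bore's axis; z up; +y towards the bangle prong. A 12 mm square bar, its axis 12 mm above the underside, joins the ends. Turned and seated, its origin is on pin_base and its +y points along the stand's -y; at the start +y points along the stand's +y (comb in front, prong behind).
- hub_top (a point): centre of the hub's top face, where the bore opens. The hub is a block 30 by 30 mm and 48 mm high with a through bore of 11.5 mm; the arm balances about it, so grip it here; above the bar (from 18 mm over the underside) all four sides are free, so it can be gripped along arm x or arm y. Seated, the pin ends 8 mm below this face.
- prong_tip (a point): centre of the 14 mm ball at the tip of the bangle prong, at (0, 140, 97) mm of the arm. The prong is a single round rod 10 mm in diameter, rising outwards at 45 degrees from a 70 mm stop bar (along arm x) at (0, 53, 12) mm. Bangles put over the tip slide down it by themselves to the stop bar and hang.
- comb (a point): middle of the ring comb at the arm's other end: a 110 mm cross-bar along arm x at y = -92 mm, with four short upright pegs reaching 52 mm above the hub's underside. Not used for bangles.
- pan: loose drip pan of sheet steel, 0.45 kg, 120 (x) by 200 (y) by 14 mm high, 4 mm thick. Origin: centre of its underside, z up. At the start it is on the bench in front of the stand, pulled out too far. In line with the stand, with its origin at stand y = -120 mm, it lies squarely under the prong, clear of foot and column. It slides on the bench.
- tab (a point): middle of the top edge of the pan's upright tab: 40 mm wide (pan x), 8 mm thick (pan y), at pan y = -100 mm, top 44 mm above the bench. Hold the pan by it to push or pull.
- pad: leather pad fixed on the bench, 320 by 200 mm, 3 mm thick; origin at the centre of its underside. The bangles lie on it at the start.
- bangle1: silver bangle: plain closed round ring, 62 mm outside and 54 mm inside diameter, 14 mm wide along its axis, 80 g; lies flat on the pad at the start. Origin at the ring's centre, z along its axis. None if absent.
- bangle2: silver bangle: plain closed round ring, 62 mm outside and 54 mm inside diameter, 14 mm wide along its axis, 80 g; lies flat on the pad at the start. Origin at the ring's centre, z along its axis. None if absent.
- bangle3: silver bangle: plain closed round ring, 62 mm outside and 54 mm inside diameter, 14 mm wide along its axis, 80 g; lies flat on the pad at the start. Origin at the ring's centre, z along its axis. None if absent.
- bangle4: silver bangle: plain closed round ring, 62 mm outside and 54 mm inside diameter, 14 mm wide along its axis, 80 g; lies flat on the pad at the start. Origin at the ring's centre, z along its axis. None if absent.
- bangle5: silver bangle: plain closed round ring, 62 mm outside and 54 mm inside diameter, 14 mm wide along its axis, 80 g; lies flat on the pad at the start. Origin at the ring's centre, z along its axis. None if absent.
- jar: bystander, to be left alone: the amber jar lying or standing on the bench
- hammer: bystander, to be left alone: the hammer lying or standing on the bench
- bench_block: bystander, to be left alone: the steel bench block lying or standing on the bench
- brush: bystander, to be left alone: the brush lying or standing on the bench
Things that resemble listed ones, but are neither listed nor needed, are in the scene too. What is shaped like the pan but green is not meant. Leave any red look-alike of the stand alone.

How it is judged:
By the outcome, as a careful person would: the job done as asked, in the order asked, and still so for the second after the job is handed in, with the robot touching nothing.
Of bangle1, bangle2, bangle3, bangle4, bangle5 only 3 to 5 are there at a start; the rules pass over those that are not, and their reading is None.
At some moment in a run one of bangle1, bangle2, bangle3, bangle4, bangle5, pan may be knocked a few centimetres aside while the robot is not near it.
It also fails if it takes over 210 s, if anything falls off the work surface, if the arm or the gripper's body presses on something with over 40 N, if the wrist force passes 120 N, or if a joint passes its speed limit or range.

## Working session

There is one attempt and no reset: what is moved stays moved. The work goes in short steps, Python scripts to look and compute and a tool call to move; the robot and the scene stay as the last step left them, time stands still between calls to the robot, and variables do not carry over. Pictures are saved under pics/ and viewed, and the job is handed in when it is done.

Besides the shell and the picture viewer there is one more tool, called after "Call:" by a JSON object that holds its "method" and its "body", one argument or row to a line. jog_arm: Moves the arm, as the interface text tells. Its arguments: {"type":"object","properties":{"increments":{"type":"array"},"hand":{"type":"number"}},"required":["increments"]}

```bash
ls; mkdir -p pics
python3 - <<'E'
from bench import *
import cv2
s=read_state();print({k:s[k] for k in ['clock','position','ee_rot','gripper_width','contact_force']})
for n in ['scene','top']:
    im=get_image(n);cv2.imwrite(f'pics/{n}0.png',im[:,:,::-1]);print(n,calibration(n))
E
```

```text
pics
{'clock': 0.0, 'position': array([222.75623768, 583.37986644, 247.20331409]), 'ee_rot': array([ 9.83395666e-01, -1.81471064e-01, -1.49919497e-04,  1.09334942e-03]), 'gripper_width': 85.33090840935951, 'contact_force': array([ 0.17526224, -0.30849641, -1.28582305])}
scene {'fx': 372.99575786260374, 'fy': 372.99575786260374, 'cx': 317.2346783072412, 'cy': 199.59091239591757, 'position': array([1128.28842189, -118.35586906,  885.75538035]), 'rotation': array([0.27483996, 0.2196755 , 0.57129787, 0.74150146])}
top {'fx': 494.31671704962775, 'fy': 494.31671704962775, 'cx': 319.7883328491043, 'cy': 198.91860776624483, 'position': array([ 335.68431213,   43.53123442, 1676.16149697]), 'rotation': array([ 0.03382586, -0.03203147, -0.70092055,  0.71171636])}
```

View pics/scene0.png

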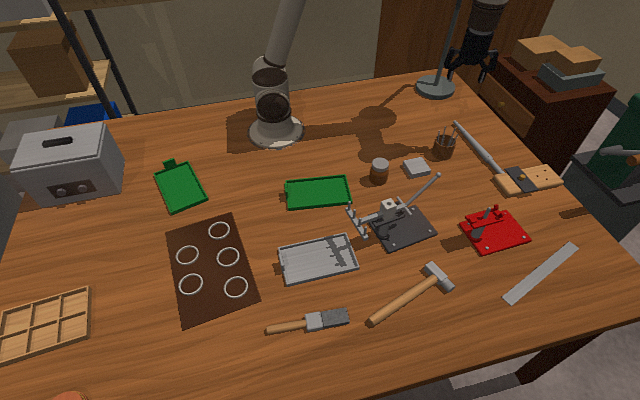

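View pics/top0.png

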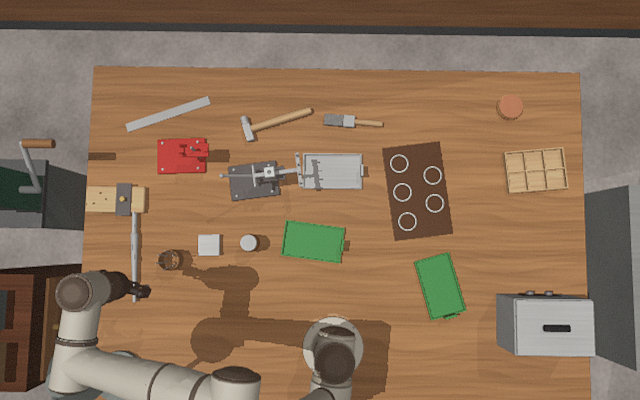

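```bash
cat > h.py <<'E'
from bench import *
import numpy as np, cv2
from scipy.spatial.transform import Rotation as R
CAL={n:calibration(n) for n in ['scene','top']}
def ray(n,u,v):
    c=CAL[n]; d=np.array([(u-c['cx'])/c['fx'],-(v-c['cy'])/c['fy'],-1.])
    return np.array(c['position']),R.from_quat(c['rotation']).apply(d)
def onz(n,u,v,z):
    p,d=ray(n,u,v); return p+d*(z-p[2])/d[2]
def proj(n,P):
    c=CAL[n]; q=R.from_quat(c['rotation']).inv().apply(np.atleast_2d(P)-c['position'])
    return np.c_[c['cx']+c['fx']*q[:,0]/-q[:,2], c['cy']-c['fy']*q[:,1]/-q[:,2]]
def tri(a,b):
    p1,d1=ray('scene',*a);p2,d2=ray('top',*b)
    A=np.c_[d1,-d2];t=np.linalg.lstsq(A,p2-p1,rcond=None)[0]
    x,y=p1+d1*t[0],p2+d2*t[1]
    return (x+y)/2,np.linalg.norm(x-y)
def crop(n,im,x0,y0,x1,y1,f,name):
    cv2.imwrite(f'pics/{name}.png',cv2.resize(im[y0:y1,x0:x1,::-1],None,fx=f,fy=f,interpolation=cv2.INTER_CUBIC))
E
python3 - <<'E'
from h import *
a=cv2.imread('pics/scene0.png')[:,:,::-1];b=cv2.imread('pics/top0.png')[:,:,::-1]
crop('scene',a,270,160,450,295,4.4,'s_a'); crop('top',b,210,140,380,210,4.7,'t_a')
crop('scene',a,155,195,275,330,4.4,'s_b'); crop('top',b,375,135,465,245,5,'t_b')
# hub top guess
print(ray('top',320,200))
E
```

```text
(array([ 335.68431213,   43.53123442, 1676.16149697]), array([ 0.09084179,  0.00278454, -0.99586394]))
```

View pics/s_a.png

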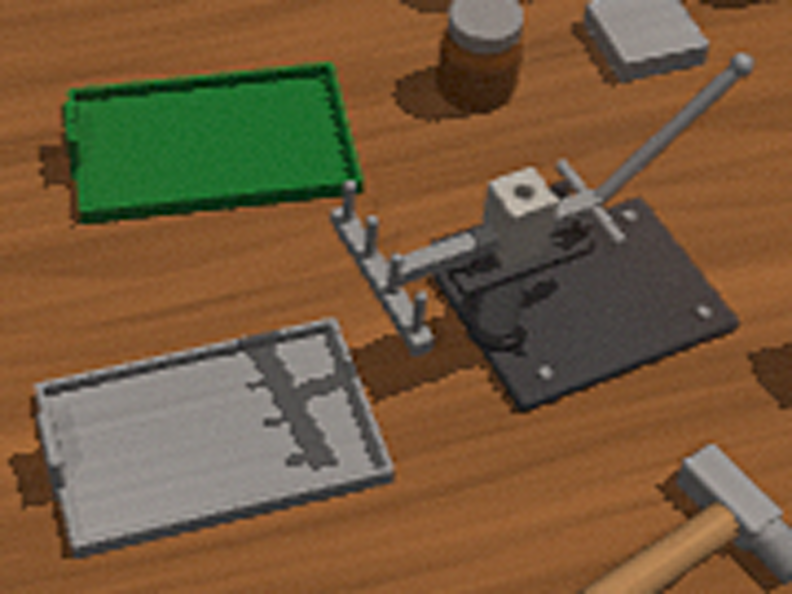

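View pics/t_a.png

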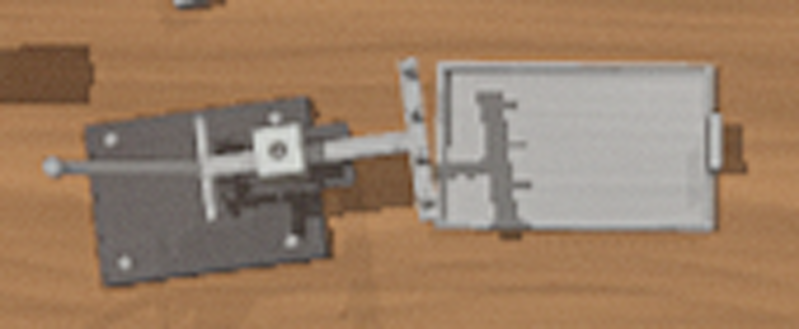

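View pics/t_b.png

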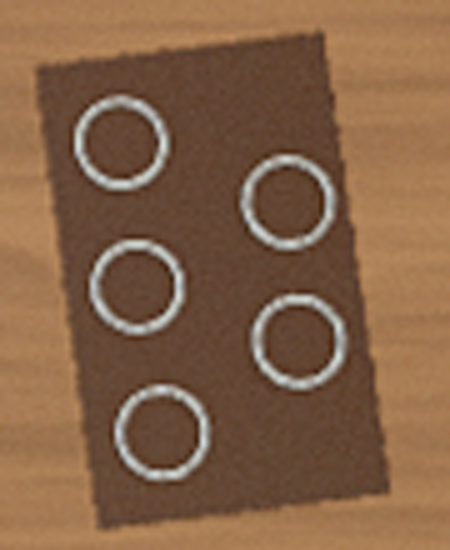

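```bash
cat >> h.py <<'E'
def up(x,y,f,x0,y0): return ((x+.5)/f-.5+x0,(y+.5)/f-.5+y0)
def bangles(im,z=10):
    # bright ring contours on the dark pad in the top view
    x0,y0,x1,y1=375,130,470,250
    c=cv2.resize(im[y0:y1,x0:x1],None,fx=4,fy=4,interpolation=cv2.INTER_CUBIC)
    m=((c.min(2)>105)).astype(np.uint8)
    cs,_=cv2.findContours(m,cv2.RETR_EXTERNAL,cv2.CHAIN_APPROX_NONE)
    out=[]
    for k in cs:
        if cv2.contourArea(k)<2000: continue
        e=cv2.fitEllipse(k); out.append((onz('top',*up(*e[0],4,x0,y0),z),np.array(e[1])/4))
    return out
E
python3 - <<'E'
from h import *
a=cv2.imread('pics/scene0.png')[:,:,::-1];b=cv2.imread('pics/top0.png')[:,:,::-1]
S=lambda x,y:up(x,y,4.4,270,160); T=lambda x,y:up(x,y,4.7,210,140)
hub=tri(S(525,190),T(278,149));ball=tri(S(741,64),T(53,166));print('hub',hub,'ball',ball)
h=onz('top',*T(278,149),148);bl=onz('top',*T(53,166),197);print(h,bl,np.degrees(np.arctan2(*(bl-h)[1::-1])),np.linalg.norm((bl-h)[:2]))
print('hub scene',onz('scene',*S(525,190),148),'ball',onz('scene',*S(741,64),197))
print('foot', [onz('top',*T(*p),12).round(1) for p in [(87,125),(308,97),(328,258),(107,284)]])
print('pan', [onz('top',*T(*p),14).round(1) for p in [(438,62),(717,65),(717,232),(435,228)]],'tab',onz('top',*T(714,140),44),tri(S(57,470),T(714,140)))
for c,e in bangles(b): print(c.round(1),e.round(1), e.mean()*1665/494)
E
```

```text
hub (array([562.52387585, 209.88404975, 151.24042605]), np.float64(2.3188650428606183)) ball (array([541.7709337 , 347.70660402, 199.78284908]), np.float64(0.2792181126277989))
[562.58095548 209.14145293 148.        ] [542.09632151 348.15044394 197.        ] 98.38288478564046 140.51021247787938
hub scene [560.29189346 212.49069366 148.        ] ball [539.42146501 349.74296652 197.        ]
foot [array([598.2, 362.6,  12. ]), array([621.1, 203.1,  12. ]), array([504.1, 185.9,  12. ]), array([482.9, 344.5,  12. ])]
pan [array([647.9, 109.3,  14. ]), array([648.7, -93. ,  14. ]), array([526.9, -93.9,  14. ]), array([526.8, 109.2,  14. ])] tab [589.1372394  -88.76459551  44.        ] (array([593.97774534, -88.97169472,  14.81676903]), np.float64(4.353485855102887))
[ 420.7 -246.1   10. ] [18.8 19. ] 63.582209923006744
[ 484.  -338.3   10. ] [18.6 19. ] 63.231159366576776
[ 519.5 -229.1   10. ] [18.6 18.9] 63.17140539648079
[ 578.9 -331.7   10. ] [18.5 18.7] 62.689265751163006
[ 617.9 -218.2   10. ] [18.4 18.7] 62.583646832207435
```

```bash
cat >> h.py <<'E'
def toolyaw(s=None):
    s=s or read_state(); x=R.from_quat(s['ee_rot']).apply([1,0,0]); return np.degrees(np.arctan2(x[1],x[0]))
def plan(xyz,yaw):
    s=read_state(); r=R.from_quat(s['ee_rot'])
    d=r.inv().apply(np.array(xyz,float)-s['position'])
    t=-(yaw-toolyaw(s))
    print('shift mm',d.round(1),'turn',round(t,1),'or',round((t+180)%360-180,1),'|t',round(s['clock'],2),'pos',np.round(s['position'],1),'yaw',round(toolyaw(s),1),'tilt',r.apply([0,0,1]).round(4),'j',np.round(s['joints'],2),'w',round(s['gripper_width'],1),'F',np.round(s['contact_force'],1))
E
python3 -c "
from h import *
plan([561.5,210,260],98.2)"
```

```text
shift mm [449.7 228.  -12.2] turn -119.1 or -119.1 |t 0.1 pos [222.8 583.4 247.3] yaw -20.9 tilt [-6.0e-04 -1.9e-03 -1.0e+00] j [ 1.46  0.39  0.01 -0.   -1.19 -0.26] w 85.2 F [-1.1  0.3  0.5]
```

Call:
{"method": "jog_arm", "body": {
  "increments": [
    [0, 0, 0, -10],
    [0, 0, 0, -10]
  ],
  "hand": 1
}}

```text
clock: 0.35
position: [222.7, 583.1, 246.7]
ee_rot: [0.995, -0.096, -0.0, 0.002]
contact_force: [-0.3, 0.7, -0.7]
gripper_width: 85.3
```

```bash
python3 -c "
from h import *
plan([561.5,210,260],98.2)"
```

```text
shift mm [403.9 301.5 -12.5] turn -109.2 or -109.2 |t 0.35 pos [222.7 583.1 246.7] yaw -11.0 tilt [-0.001  -0.0031 -1.    ] j [ 1.46  0.39  0.01 -0.   -1.19 -0.09] w 85.3 F [-0.3  0.7 -0.7]
```

Call:
{"method": "jog_arm", "body": {
  "increments": [
    [0.05, 0.04, -0.012, -11],
    [0.09, 0.07, -0.012, -22],
    [0.135, 0.1, -0.012, -33],
    [0.18, 0.135, -0.012, -43],
    [0.225, 0.168, -0.012, -54],
    [0.27, 0.2, -0.012, -65],
    [0.315, 0.235, -0.012, -76],
    [0.355, 0.265, -0.012, -87],
    [0.39, 0.29, -0.012, -98],
    [0.404, 0.3015, -0.0125, -109]
  ]
}}

```text
clock: 1.6
position: [562.8, 207.9, 259.5]
ee_rot: [0.683, 0.731, -0.002, 0.001]
contact_force: [-0.3, 0.7, -0.8]
gripper_width: 85.4
```

```bash
python3 -c "
from h import *
plan([561.5,210,205],98.2)
b=get_image('top');crop('top',b,210,130,370,230,4.8,'t1')
a=get_image('scene');crop('scene',a,330,100,480,260,3.7,'s1')
plan([561.5,210,205],98.2)
"
```

```text
shift mm [ 2.4 -1.1 54.5] turn -4.3 or -4.3 |t 1.6 pos [562.8 207.9 259.5] yaw 93.9 tilt [-0.0016 -0.0036 -1.    ] j [ 0.62  0.34 -0.04  0.   -1.2   2.58] w 85.4 F [-0.3  0.7 -0.8]
shift mm [ 1.9 -0.8 54.5] turn -4.6 or -4.6 |t 1.7 pos [562.5 208.3 259.5] yaw 93.6 tilt [-0.0015 -0.0036 -1.    ] j [ 0.63  0.34 -0.04  0.   -1.2   2.58] w 85.3 F [-0.  -0.2  0.2]
```

View pics.

View pics/t1.png

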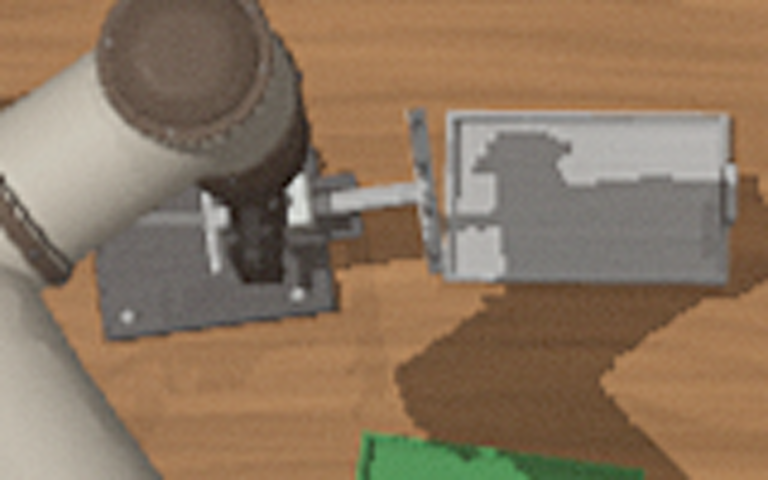

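View pics/s1.png

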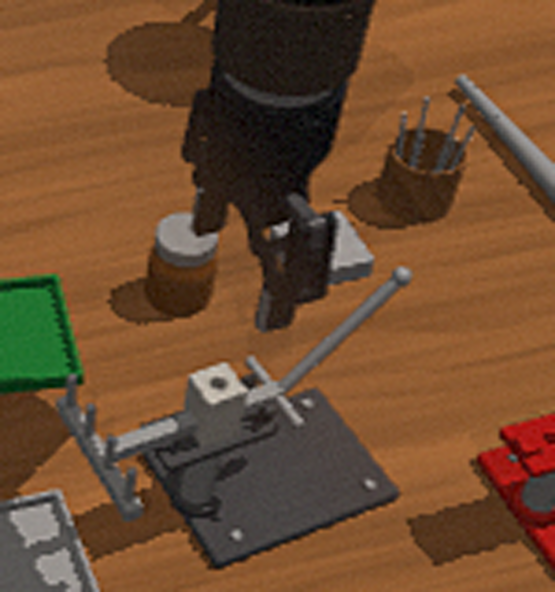

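Call:
{"method": "jog_arm", "body": {
  "increments": [
    [0.0015, -0.0005, 0, -4.5],
    [0.002, -0.001, 0.02, -4.5],
    [0.0025, -0.001, 0.04, -4.5],
    [0.0025, -0.001, 0.06, -4.5],
    [0.0025, -0.001, 0.08, -4.5],
    [0.0025, -0.001, 0.1, -4.5],
    [0.0025, -0.001, 0.115, -4.5],
    [0.0025, -0.001, 0.12, -4.5]
  ]
}}

```text
clock: 2.7
position: [560.6, 210.4, 138.5]
ee_rot: [0.656, 0.755, -0.003, 0.0]
contact_force: [-0.1, -0.9, -0.3]
gripper_width: 85.5
```

```bash
python3 -c "
from h import *
plan([561.5,210.8,131],98.2)
a=get_image('scene');crop('scene',a,340,140,460,260,4.8,'s2')
"
```

```text
shift mm [0.3 1.  7.5] turn -0.2 or -0.2 |t 2.7 pos [560.6 210.4 138.5] yaw 98.0 tilt [-0.003  -0.0046 -1.    ] j [ 0.63  0.44 -0.2   0.   -0.93  2.65] w 85.5 F [-0.1 -0.9 -0.3]
```

View pics/s2.png

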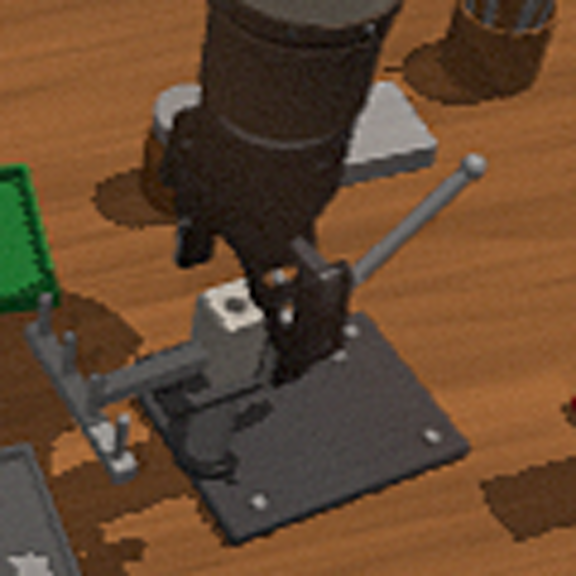

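```bash
python3 -c "
from h import *
f=lambda P:((proj('scene',P)-[340,140]+.5)*4.8-.5).round(0).tolist()
print(f([560.6,210.4,138.5]),f([560.6,210.4,148]))
s=read_state();r=R.from_quat(s['ee_rot'])
for dy in (-42.7,42.7):
  for dx in (-11,11):
    print([f(s['position']+r.apply([dx,dy,z])) for z in (4,-10,-40)])
"
```

```text
[[231.0, 316.0]] [[233.0, 304.0]]
[[[175.0, 273.0]], [[178.0, 256.0]], [[184.0, 219.0]]]
[[[210.0, 261.0]], [[213.0, 245.0]], [[220.0, 207.0]]]
[[[252.0, 384.0]], [[256.0, 367.0]], [[264.0, 331.0]]]
[[[288.0, 371.0]], [[292.0, 354.0]], [[302.0, 318.0]]]
```

Call:
{"method": "jog_arm", "body": {
  "increments": [
    [0.0003, 0.001, 0.004, 0],
    [0.0003, 0.001, 0.0075, 0],
    [0.0003, 0.001, 0.0075, 0]
  ]
}}

```text
clock: 3.12
position: [561.6, 210.8, 131.0]
ee_rot: [0.656, 0.755, -0.003, 0.0]
contact_force: [0.8, -0.4, 1.3]
gripper_width: 85.3
```

Call:
{"method": "jog_arm", "body": {
  "increments": [
    [0, 0, 0, 0],
    [0, 0, 0, 0],
    [0, 0, 0, 0],
    [0, 0, 0, 0],
    [0, 0, 0, 0],
    [0, 0, 0, 0],
    [0, 0, 0, 0],
    [0, 0, 0, 0]
  ],
  "hand": -1
}}

```text
clock: 4.12
position: [561.5, 210.8, 131.3]
ee_rot: [0.656, 0.755, -0.003, 0.0]
contact_force: [-3.7, -0.6, 5.1]
gripper_width: 29.3
```

```bash
python3 -c "
from h import *
plan([561.5,210.8,131],98.2)
a=get_image('scene');crop('scene',a,340,140,460,260,4.8,'s3')
"
```

```text
shift mm [ 0.  -0.   0.3] turn -0.2 or -0.2 |t 4.12 pos [561.5 210.8 131.3] yaw 98.0 tilt [-0.003  -0.0045 -1.    ] j [ 0.63  0.45 -0.21  0.   -0.92  2.65] w 29.3 F [-3.7 -0.6  5.1]
```

View pics/s3.png

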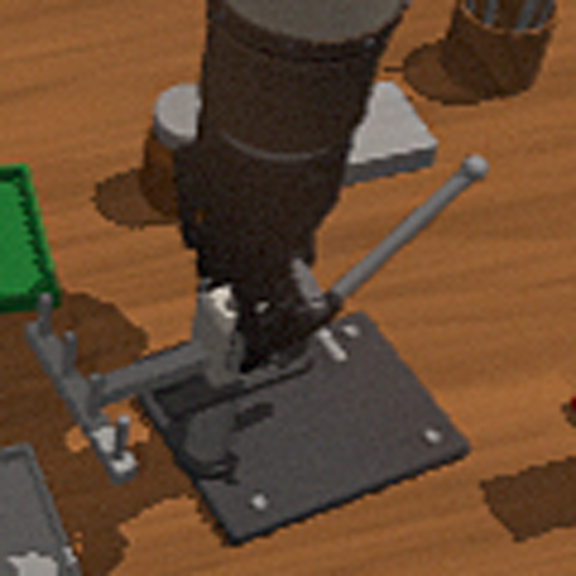

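Call:
{"method": "jog_arm", "body": {
  "increments": [
    [0, 0, -0.004, 0],
    [0, 0, -0.012, 0],
    [0, 0, -0.02, 0],
    [0, 0, -0.03, 0],
    [0, 0, -0.04, 0],
    [0, 0, -0.05, 0],
    [0, 0, -0.06, 0],
    [0, 0, -0.07, 0],
    [0, 0, -0.075, 0],
    [0, 0, -0.075, 0]
  ]
}}

```text
clock: 5.42
position: [561.8, 211.2, 206.7]
ee_rot: [0.656, 0.755, -0.002, 0.0]
contact_force: [0.1, 0.1, -4.8]
gripper_width: 29.0
```

```bash
python3 -c "
from h import *
plan([561.5,210.8,206],98.2)
a=get_image('scene');crop('scene',a,320,100,460,260,3.7,'s4')
a=get_image('top');crop('scene',a,200,120,340,220,5,'t4')
"
```

```text
shift mm [-0.3 -0.4  0.7] turn -0.2 or -0.2 |t 5.42 pos [561.8 211.2 206.7] yaw 98.0 tilt [-0.0024 -0.004  -1.    ] j [ 0.63  0.38 -0.11  0.   -1.08  2.65] w 29.0 F [ 0.1  0.1 -4.8]
```

View pics/s4.png

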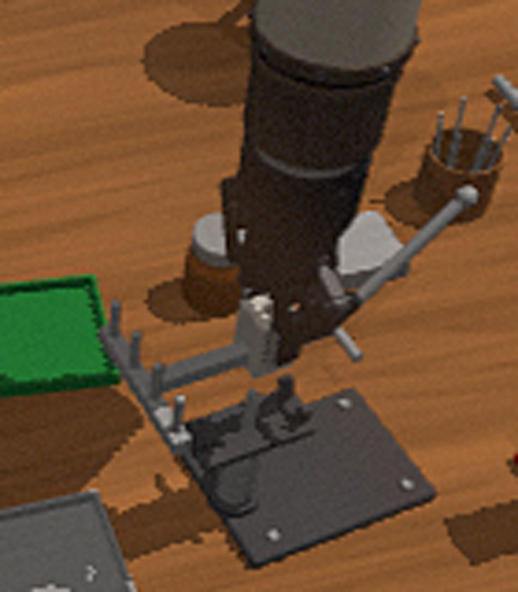

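View pics/t4.png

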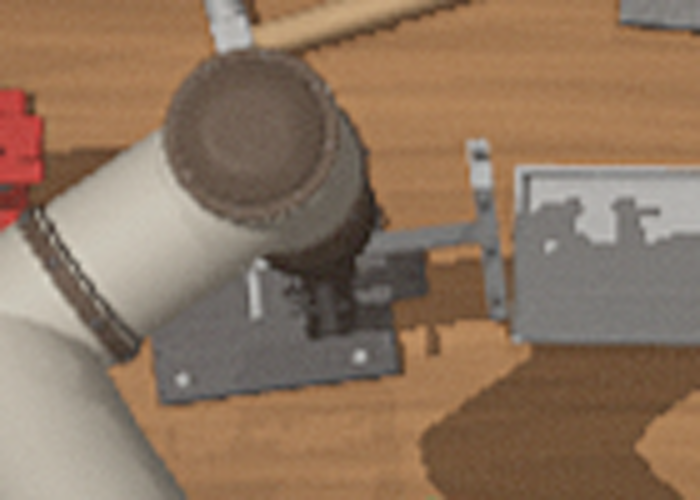

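```bash
python3 -c "
from h import *
u=lambda x,y:up(x,y,3.7,320,100)
print('pin',onz('scene',*u(250,396),140),'base',onz('scene',*u(250.5,423),105),'ball',onz('scene',*u(468,195),272.7))
b=onz('scene',*u(468,195),272.7)
for a in (98,98.2,98.4): print(b[:2]-140*np.array([np.cos(np.radians(a)),np.sin(np.radians(a))]))
"
```

```text
pin [565.39373096 206.78605862 140.        ] base [563.03172096 212.93028908 105.        ] ball [540.58116207 351.58714316 272.7       ]
[560.0653962  212.94961353]
[560.54921278 213.01847083]
[561.03278606 213.08901654]
```

Call:
{"method": "jog_arm", "body": {
  "increments": [
    [0, 0, 0, 6],
    [0, 0, 0, 14],
    [0, 0, 0, 23],
    [0, 0, 0, 32],
    [0, 0, 0, 41],
    [0, 0, 0, 50],
    [0, 0, 0, 59],
    [0, 0, 0, 68],
    [0, 0, 0, 77],
    [0, 0, 0, 85]
  ]
}}

```text
clock: 6.78
position: [561.2, 210.8, 205.1]
ee_rot: [0.994, 0.111, -0.003, 0.002]
contact_force: [-0.4, -0.1, -3.7]
gripper_width: 29.1
```

```bash
python3 -c "
from h import *
plan([561.8,211.2,206.7],-82)
"
```

```text
shift mm [ 0.7 -0.2 -1.6] turn 94.7 or 94.7 |t 6.78 pos [561.2 210.8 205.1] yaw 12.7 tilt [-0.0051 -0.0055 -1.    ] j [ 0.63  0.38 -0.12  0.   -1.08  1.16] w 29.1 F [-0.4 -0.1 -3.7]
```

Call:
{"method": "jog_arm", "body": {
  "increments": [
    [0.0007, 0, -0.0015, 8],
    [0.0007, 0, -0.0015, 17],
    [0.0007, 0, -0.0015, 26],
    [0.0007, 0, -0.0015, 35],
    [0.0007, 0, -0.0015, 45],
    [0.0007, 0, -0.0015, 55],
    [0.0007, 0, -0.0015, 65],
    [0.0007, 0, -0.0015, 75],
    [0.0007, 0, -0.0015, 85],
    [0.0007, 0, -0.0015, 94.5]
  ]
}}

```text
clock: 8.02
position: [561.6, 210.8, 205.9]
ee_rot: [0.754, -0.657, -0.0, 0.004]
contact_force: [-0.2, -0.0, -4.7]
gripper_width: 29.3
```

Call:
{"method": "jog_arm", "body": {
  "increments": [
    [0, 0, 0, 0.3],
    [0, 0, 0, 0.3]
  ]
}}

```text
clock: 8.28
position: [561.4, 210.7, 205.5]
ee_rot: [0.753, -0.658, -0.0, 0.005]
contact_force: [-0.0, -0.3, -4.8]
gripper_width: 29.5
```

```bash
python3 -c "
from h import *
plan([561.8,211.2,206.7],-82)
a=get_image('scene');crop('scene',a,300,100,460,260,3.7,'s5')
a=get_image('top');crop('scene',a,200,120,340,220,5,'t5')
"
```

```text
shift mm [-0.4 -0.5 -1.2] turn -0.3 or -0.3 |t 8.28 pos [561.4 210.7 205.5] yaw -82.3 tilt [-0.0071 -0.0067 -1.    ] j [ 0.63  0.38 -0.11  0.   -1.09 -0.5 ] w 29.5 F [-0.  -0.3 -4.8]
```

View pics/s5.png

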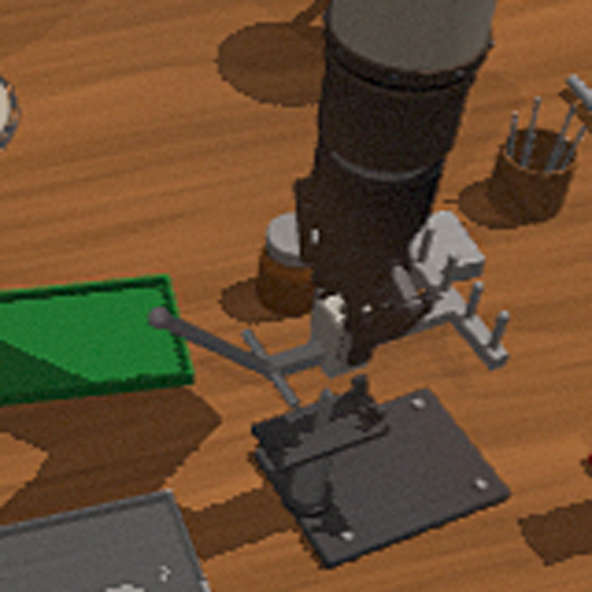

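View pics/t5.png

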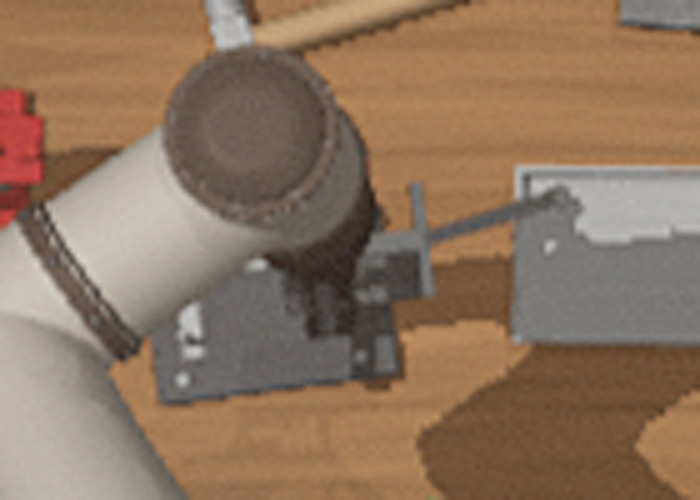

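```bash
python3 -c "
from h import *
u=lambda x,y:up(x,y,3.7,300,100); v=lambda x,y:up(x,y,5,200,120)
b2=onz('scene',*u(160,317.5),271.5);b1=onz('scene',*up(468,195,3.7,320,100),272.7)
print(b1,b2,np.linalg.norm((b1-b2)[:2]),np.degrees(np.arctan2(*(b1-b2)[1::-1])),(b1+b2)/2)
print('top',onz('top',*v(564,200),271.5),tri(u(160,317.5),v(564,200)))
s=read_state();r=R.from_quat(s['ee_rot']);p=s['position']+r.apply([-0,0,31]);print(p, p+r.apply([140,0,-97]))
print('pin',onz('scene',*u(326,396),140))
"
```

```text
[540.58116207 351.58714316 272.7       ] [579.92569693  76.13006431 271.5       ] 278.25275328318077 98.12878218356106 [560.2534295  213.85860373 272.1       ]
top [580.12144036  71.09797245 271.5       ] (array([580.56651269,  73.37582253, 272.77850999]), np.float64(4.784937360729341))
[561.30937708 210.60514941 174.73809517] [580.67508993  72.49212347 272.50701269]
pin [565.75945003 208.14257285 140.        ]
```

Call:
{"method": "jog_arm", "body": {
  "increments": [
    [0.0006, -0.0002, 0.005, -0.3],
    [0.0012, -0.0003, 0.012, -0.3],
    [0.0012, -0.0003, 0.02, -0.3],
    [0.0012, -0.0003, 0.026, -0.3],
    [0.0012, -0.0003, 0.03, -0.3],
    [0.0012, -0.0003, 0.03, -0.3]
  ]
}}

```text
clock: 9.12
position: [561.7, 209.4, 175.4]
ee_rot: [0.755, -0.656, -0.0, 0.005]
contact_force: [-0.1, 0.3, -4.4]
gripper_width: 29.6
```

```bash
python3 -c "
from h import *
plan([561.6,209.6,165],-82)
a=get_image('scene');crop('scene',a,350,160,430,240,7,'s6')
"
```

```text
shift mm [-0.3 -0.  10.4] turn -0.0 or -0.0 |t 9.12 pos [561.7 209.4 175.4] yaw -82.0 tilt [-0.0072 -0.0068 -1.    ] j [ 0.63  0.41 -0.15  0.   -1.02 -0.49] w 29.6 F [-0.1  0.3 -4.4]
```

View pics/s6.png

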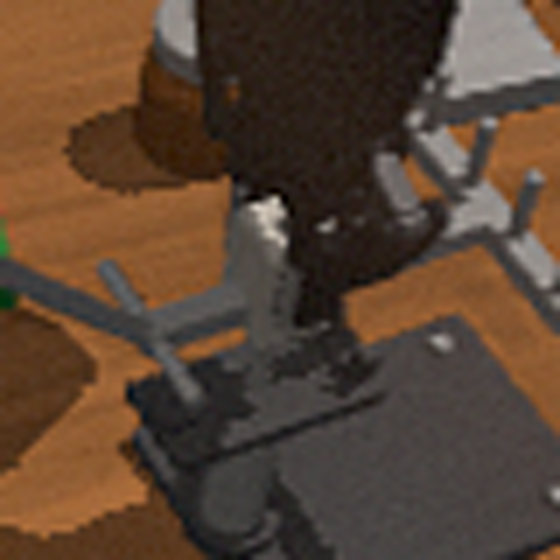

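Call:
{"method": "jog_arm", "body": {
  "increments": [
    [-0.0003, 0, 0.002, 0],
    [-0.0003, 0, 0.004, 0],
    [-0.0003, 0, 0.006, 0],
    [-0.0003, 0, 0.008, 0],
    [-0.0003, 0, 0.01, 0],
    [-0.0003, 0, 0.01, 0]
  ]
}}

```text
clock: 9.93
position: [561.6, 209.7, 165.5]
ee_rot: [0.755, -0.656, -0.0, 0.005]
contact_force: [0.6, -0.3, -4.2]
gripper_width: 29.2
```

Call:
{"method": "jog_arm", "body": {
  "increments": [
    [0, 0, 0.003, 0],
    [0, 0, 0.006, 0],
    [0, 0, 0.009, 0],
    [0, 0, 0.012, 0],
    [0, 0, 0.012, 0]
  ]
}}

```text
clock: 10.55
position: [561.4, 209.5, 153.1]
ee_rot: [0.755, -0.656, -0.001, 0.005]
contact_force: [0.4, -0.8, -5.5]
gripper_width: 29.1
```

Call:
{"method": "jog_arm", "body": {
  "increments": [
    [0, 0, 0.003, 0],
    [0, 0, 0.006, 0],
    [0, 0, 0.009, 0],
    [0, 0, 0.012, 0],
    [0, 0, 0.015, 0],
    [0, 0, 0.017, 0],
    [0, 0, 0.017, 0]
  ]
}}

```text
clock: 11.42
position: [561.2, 209.3, 135.9]
ee_rot: [0.755, -0.656, -0.001, 0.005]
contact_force: [-0.1, 1.0, -4.7]
gripper_width: 29.2
```

```bash
python3 -c "
from h import *
plan([561.6,209.6,131.5],-82)
a=get_image('scene');crop('scene',a,320,140,440,260,4.8,'s7')
"
```

```text
shift mm [-0.3 -0.5  4.4] turn -0.0 or -0.0 |t 11.43 pos [561.2 209.3 135.9] yaw -82.0 tilt [-0.008  -0.0075 -0.9999] j [ 0.63  0.45 -0.2   0.   -0.94 -0.49] w 29.2 F [-0.1  1.  -4.7]
```

View pics/s7.png

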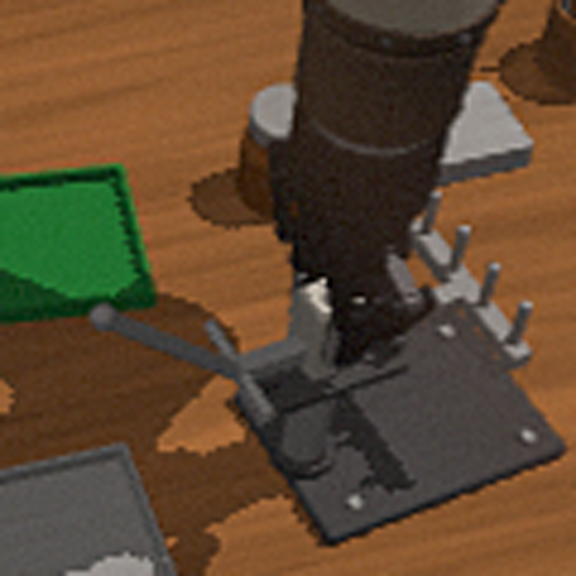

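Nearly home, 4.5 mm above the seat. Down until contact, then release.

Call:
{"method": "jog_arm", "body": {
  "increments": [
    [0, 0, 0.002, 0],
    [0, 0, 0.004, 0],
    [0, 0, 0.005, 0],
    [0, 0, 0.005, 0],
    [0, 0, 0.005, 0]
  ]
}}

```text
clock: 12.1
position: [561.2, 209.3, 131.4]
ee_rot: [0.755, -0.656, -0.0, 0.005]
contact_force: [-1.8, -1.1, -1.4]
gripper_width: 29.2
```

Call:
{"method": "jog_arm", "body": {
  "increments": [
    [0, 0, 0, 0],
    [0, 0, 0, 0],
    [0, 0, 0, 0],
    [0, 0, 0, 0],
    [0, 0, 0, 0],
    [0, 0, 0, 0]
  ],
  "hand": 1
}}

```text
clock: 12.85
position: [561.2, 209.3, 131.4]
ee_rot: [0.755, -0.656, -0.0, 0.005]
contact_force: [0.3, 0.1, 0.2]
gripper_width: 85.2
```

```bash
python3 -c "
from h import *
plan([561.6,209.6,131.5],-82)
"
```

```text
shift mm [-0.3 -0.4 -0.1] turn -0.0 or -0.0 |t 12.85 pos [561.2 209.3 131.4] yaw -82.0 tilt [-0.0075 -0.0073 -0.9999] j [ 0.63  0.45 -0.21  0.   -0.92 -0.49] w 85.2 F [0.3 0.1 0.2]
```

Call:
{"method": "jog_arm", "body": {
  "increments": [
    [0, 0, -0.02, 0],
    [0, 0, -0.06, 0],
    [0, 0, -0.11, 0],
    [0, 0, -0.13, 0],
    [0.05, 0, -0.13, 0],
    [0.11, 0, -0.13, 0],
    [0.17, 0, -0.13, 0],
    [0.23, 0, -0.13, 0],
    [0.27, 0, -0.13, 0],
    [0.27, 0, -0.13, 0]
  ]
}}

```text
clock: 14.1
position: [599.7, -59.8, 262.8]
ee_rot: [0.753, -0.658, -0.001, 0.005]
contact_force: [-1.2, 0.3, -0.5]
gripper_width: 85.5
```

```bash
python3 -c "
from h import *
a=get_image('scene');crop('scene',a,310,140,440,260,5,'s8')
b=get_image('top');crop('top',b,210,130,350,230,5,'t8')
for c,e in bangles(b): print(c.round(1),e.round(1))
cv2.imwrite('pics/t8full.png',b[:,:,::-1])
plan([619,-220,100],-82)
"
```

```text
[ 484.  -338.4   10. ] [18.5 18.9]
shift mm [162.8   1.9 163.9] turn -0.1 or -0.1 |t 14.2 pos [599.6 -57.4 262.9] yaw -82.1 tilt [-0.0078 -0.0072 -0.9999] j [ 0.18  0.34 -0.02  0.01 -1.21 -0.04] w 85.3 F [-0.7  0.3  0.3]
```

View pics/s8.png

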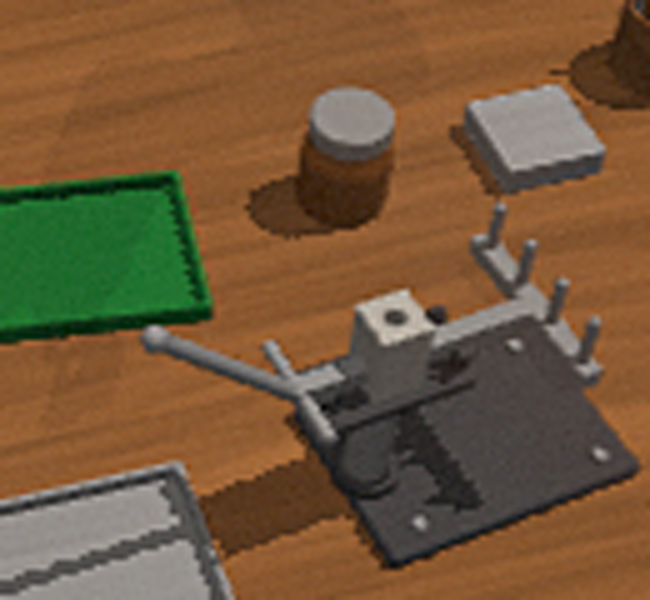

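View pics/t8.png

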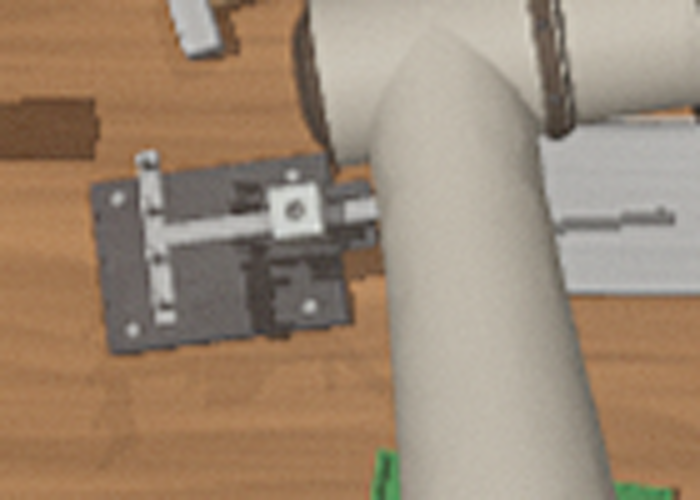

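View pics/t8full.png

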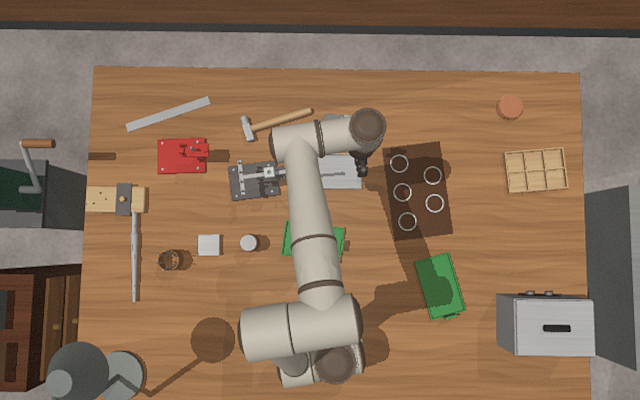

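```bash
python3 -c "
from h import *
u=lambda x,y:up(x,y,5,310,140); v=lambda x,y:up(x,y,5,210,130)
print(tri(u(398,317.5),v(295,209)), onz('scene',*u(398,317.5),148),onz('scene',*u(154,338),197))
b=cv2.imread('pics/t8full.png')[:,:,::-1]
x0,y0,x1,y1=375,130,470,250
c=cv2.resize(b[y0:y1,x0:x1],None,fx=4,fy=4,interpolation=cv2.INTER_CUBIC)
m=(c.min(2)>105).astype(np.uint8);cs,_=cv2.findContours(m,cv2.RETR_EXTERNAL,cv2.CHAIN_APPROX_NONE)
print([(cv2.contourArea(k),cv2.boundingRect(k)) for k in cs if cv2.contourArea(k)>300])
"
```

```text
(array([562.50629584, 210.6698978 , 149.76517429]), np.float64(2.634927511506346)) [561.44954838 212.77273622 148.        ] [580.73629821  72.75535634 197.        ]
[(385.5, (123, 329, 45, 64)), (4393.5, (201, 255, 76, 77)), (468.5, (121, 217, 26, 67)), (412.5, (73, 213, 47, 73)), (508.0, (196, 186, 69, 34)), (535.5, (60, 101, 69, 70))]
```

Run:
```python
s=open('h.py').read()
s=s.replace("m=((c.min(2)>105)).astype(np.uint8)","m=((c[:,:,2]>75)&(c.max(2).astype(int)-c.min(2)<45)).astype(np.uint8)").replace("out.append((onz","out.append((onz")
s=s.replace("if cv2.contourArea(k)<2000: continue","if len(k)<60: continue\n        k=cv2.convexHull(k)\n        if not 2500<cv2.contourArea(k)<7000: continue")
open('h.py','w').write(s)
from h import *
b=cv2.imread('pics/t8full.png')[:,:,::-1]
for c,e in bangles(b): print(c.round(1),e.round(1))
for c,e in bangles(cv2.imread('pics/top0.png')[:,:,::-1]): print(c.round(1),e.round(1))
```

```text
[ 420.9 -246.6   10. ] [19.1 19.2]
[ 484.1 -338.5   10. ] [19.3 19.7]
[ 519.3 -229.8   10. ] [18.8 19.4]
[ 578.2 -331.8   10. ] [18.6 19.2]
[ 618.  -218.5   10. ] [18.8 18.9]
[ 420.7 -246.3   10. ] [19.5 19.8]
[ 484.  -338.5   10. ] [19.4 19.7]
[ 519.6 -229.2   10. ] [19.4 19.7]
[ 578.9 -331.9   10. ] [19.3 19.6]
[ 617.9 -218.3   10. ] [19.2 19.5]
```

Call:
{"method": "jog_arm", "body": {
  "increments": [
    [0.04, 0.001, 0.02, 0],
    [0.09, 0.001, 0.06, 0],
    [0.13, 0.0015, 0.11, 0],
    [0.162, 0.002, 0.16, 0],
    [0.162, 0.002, 0.18, 0],
    [0.162, 0.002, 0.18, 0]
  ]
}}

```text
clock: 14.95
position: [617.7, -218.2, 81.7]
ee_rot: [0.755, -0.656, -0.003, 0.007]
contact_force: [0.6, 0.0, 0.2]
gripper_width: 85.1
```

```bash
python3 -c "
from h import *
plan([617.5,-218.5,15.5],-82)
a=get_image('scene');crop('scene',a,150,180,280,330,4,'s9')
b=get_image('top');crop('top',b,370,120,470,250,4,'t9')
for c,e in bangles(b): print(c.round(1),e.round(1))
"
```

```text
shift mm [-0.1 -0.6 66.2] turn 0.0 or 0.0 |t 14.95 pos [ 617.7 -218.2   81.7] yaw -82.0 tilt [-0.0124 -0.0065 -0.9999] j [-0.09  0.59 -0.11  0.01 -0.89  0.22] w 85.1 F [0.6 0.  0.2]
[ 349.8 -149.6   10. ] [13.5 24.9]
[ 420.5 -245.6   10. ] [19.1 19.7]
[ 484.2 -339.3   10. ] [18.9 19.4]
[ 519.4 -228.5   10. ] [19.2 19.3]
[ 578.3 -332.2   10. ] [18.6 19.2]
[ 709.8 -294.1   10. ] [16.  19.7]
```

View pics/s9.png

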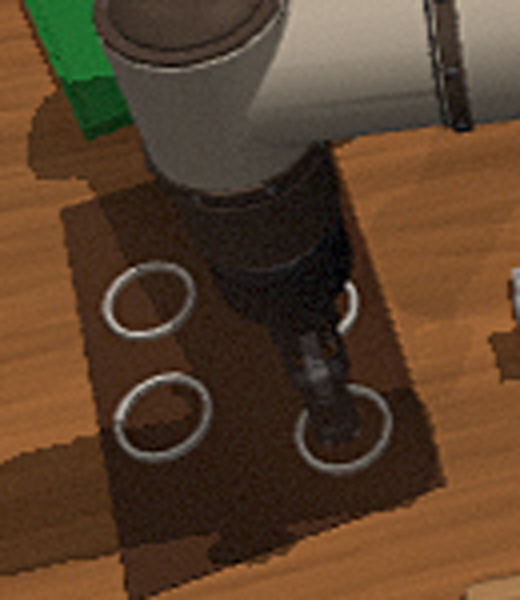

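View pics/t9.png

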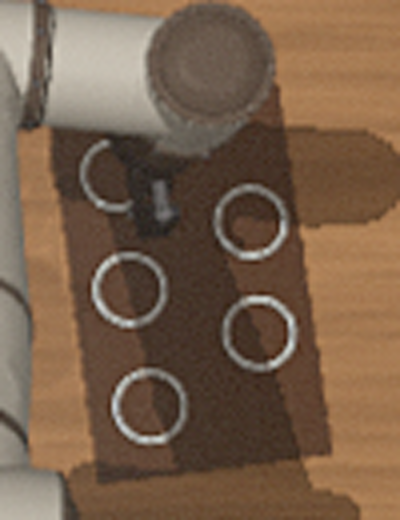

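Call:
{"method": "jog_arm", "body": {
  "increments": [
    [0, -0.0005, 0.02, 0],
    [0, -0.0005, 0.04, 0],
    [0, -0.0005, 0.055, 0],
    [0, -0.0005, 0.062, 0],
    [0, -0.0005, 0.066, 0],
    [0, -0.0005, 0.066, 0]
  ]
}}

```text
clock: 15.8
position: [620.1, -218.8, 19.3]
ee_rot: [0.755, -0.656, 0.0, 0.005]
contact_force: [-0.5, -0.1, 0.2]
gripper_width: 85.4
```

Call:
{"method": "jog_arm", "body": {
  "increments": [
    [0, 0, 0, 0],
    [0, 0, 0, 0],
    [0, 0, 0, 0],
    [0, 0, 0, 0],
    [0, 0, 0, 0]
  ],
  "hand": -1
}}

```text
clock: 16.42
position: [621.7, -218.9, 20.5]
ee_rot: [0.755, -0.655, 0.002, 0.004]
contact_force: [3.1, 0.3, 5.0]
gripper_width: 1.3
```

Call:
{"method": "jog_arm", "body": {
  "increments": [
    [0, 0, -0.01, 0],
    [0, 0, -0.04, 0],
    [0, 0, -0.07, 0],
    [0, 0, -0.07, 0]
  ]
}}

```text
clock: 16.92
position: [622.4, -218.5, 92.6]
ee_rot: [0.755, -0.655, 0.003, 0.003]
contact_force: [0.3, -0.0, -0.9]
gripper_width: 0.9
```

```bash
python3 -c "
from h import *
plan([581,71,260],-82)
a=get_image('scene');crop('scene',a,150,180,280,330,4,'s10')
"
```

```text
shift mm [-2.909e+02  2.000e-01 -1.701e+02] turn 0.1 or 0.1 |t 16.93 pos [ 622.4 -218.5   92.6] yaw -81.9 tilt [ 0.001  -0.0092 -1.    ] j [-0.09  0.58 -0.1   0.01 -0.9   0.22] w 0.9 F [ 0.3 -0.  -0.9]
```

View pics/s10.png

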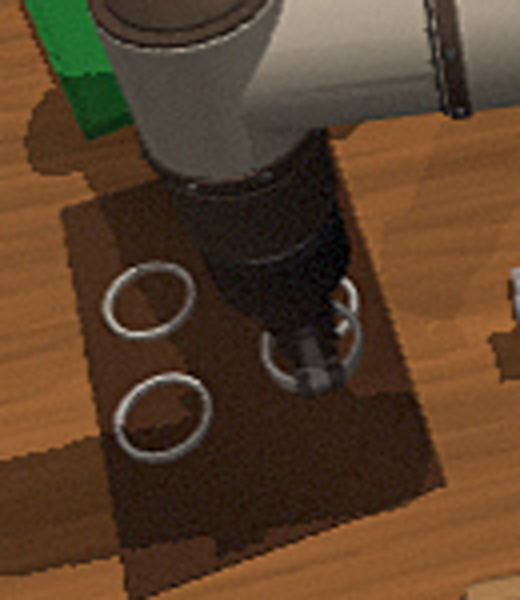

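```bash
python3 -c "
from h import *
a=get_image('scene');crop('scene',a,200,240,260,300,10,'s11')
b=get_image('top');crop('top',b,380,130,440,190,10,'t11')
cv2.imwrite('pics/t11f.png',b[:,:,::-1])
for c,e in bangles(b): print(c.round(1),e.round(1))
"
```

```text
[ 420.5 -245.6   10. ] [19.1 19.7]
[ 484.2 -339.2   10. ] [19.  19.4]
[ 519.5 -228.6   10. ] [19.1 19.5]
[ 578.3 -332.2   10. ] [18.8 19.2]
[ 600.6 -230.5   10. ] [16.5 19.3]
[ 712.6 -295.9   10. ] [15.4 20.1]
```

View pics/s11.png

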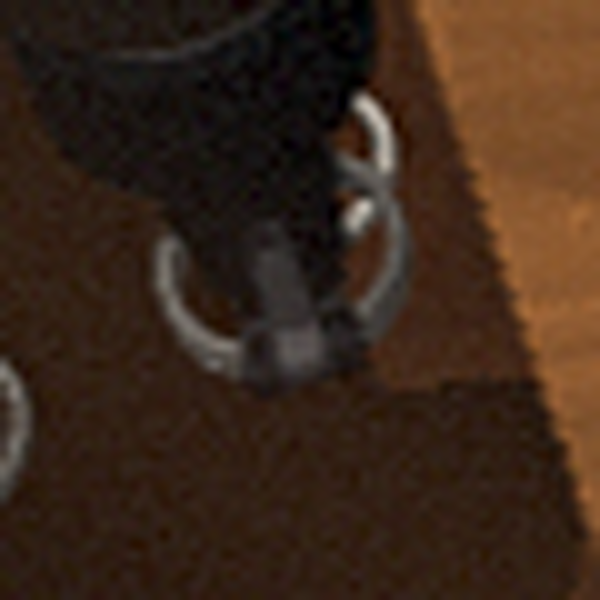

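View pics/t11.png

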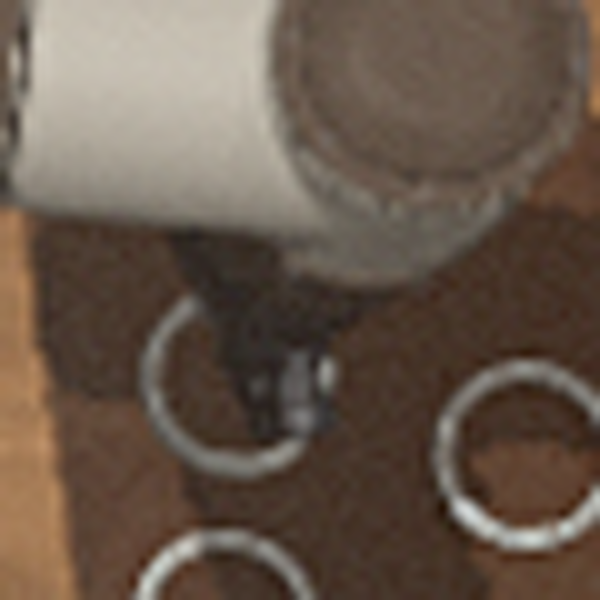

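```bash
python3 -c "
from h import *
print(tri(up(282,268,10,200,240),up(240,380,10,380,130)))
for z in (10,50,80): print(z,onz('scene',*up(282,268,10,200,240),z),onz('top',*up(240,380,10,380,130),z))
s=read_state();r=R.from_quat(s['ee_rot'])
for z in (0,17): print(((proj('scene',s['position']+r.apply([0,0,z]))-[200,240])*10).round(), ((proj('top',s['position']+r.apply([0,0,z]))-[380,130])*10).round())
"
```

```text
(array([ 593.09153017, -223.29875531,   71.38039551]), np.float64(1.931169730055083))
10 [ 552.90938034 -230.16330431   10.        ] [ 602.91476664 -234.51980347   10.        ]
50 [ 579.18973463 -225.05651592   50.        ] [ 596.49929119 -227.84455528   50.        ]
80 [ 598.90000034 -221.22642462   80.        ] [ 591.6876846  -222.83811914   80.        ]
[[292. 315.]] [[225. 284.]]
[[304. 351.]] [[217. 293.]]
```

```bash
python3 -c "
from h import *
plan([616.7,86,252],-82)
"
```

```text
shift mm [-300.4  -38.  -165.4] turn 0.1 or 0.1 |t 17.07 pos [ 620.3 -218.1   88.9] yaw -81.9 tilt [-0.0055 -0.0078 -1.    ] j [-0.09  0.58 -0.1   0.01 -0.9   0.22] w 1.7 F [ 0.1 -0.7 -1.3]
```

Call:
{"method": "jog_arm", "body": {
  "increments": [
    [0, 0, -0.05, 0],
    [-0.01, -0.002, -0.1, 0],
    [-0.05, -0.008, -0.15, 0],
    [-0.1, -0.014, -0.165, 0],
    [-0.15, -0.02, -0.165, 0],
    [-0.2, -0.027, -0.165, 0],
    [-0.25, -0.033, -0.165, 0],
    [-0.285, -0.037, -0.165, 0],
    [-0.3, -0.038, -0.165, 0],
    [-0.3, -0.038, -0.165, 0]
  ]
}}

```text
clock: 18.32
position: [616.2, 85.9, 250.3]
ee_rot: [0.756, -0.655, -0.0, 0.006]
contact_force: [0.6, 0.4, 0.2]
gripper_width: 1.4
```

Call:
{"method": "jog_arm", "body": {
  "increments": [
    [0, 0, 0, 0],
    [0, 0, 0, 0]
  ]
}}

```text
clock: 18.58
position: [616.1, 84.7, 250.0]
ee_rot: [0.755, -0.656, -0.0, 0.006]
contact_force: [0.6, -1.0, -0.1]
gripper_width: 1.2
```

```bash
python3 -c "
from h import *
plan([616.7,86,252],-82)
a=get_image('scene');crop('scene',a,300,120,420,240,5,'s12')
b=get_image('top');crop('top',b,260,120,360,220,5,'t12')
"
```

```text
shift mm [-1.2 -0.7 -2. ] turn 0.1 or 0.1 |t 18.57 pos [616.1  84.7 250. ] yaw -81.9 tilt [-0.0088 -0.0089 -0.9999] j [ 0.4   0.38  0.01  0.01 -1.21 -0.26] w 1.2 F [ 0.6 -1.  -0.1]
```

View pics/s12.png

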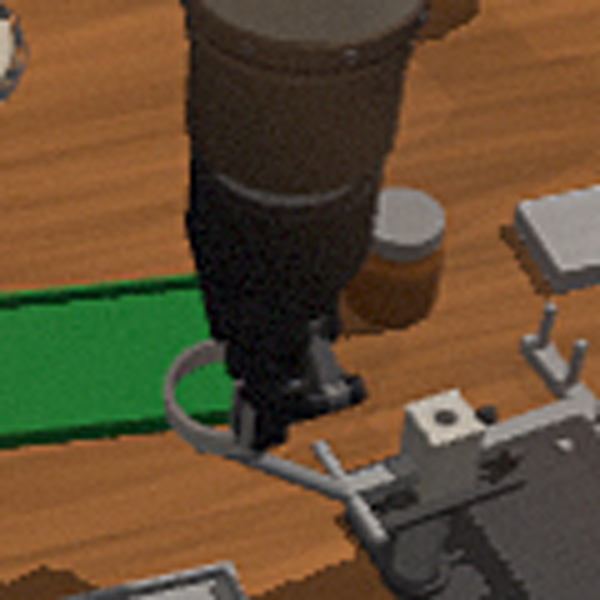

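View pics/t12.png

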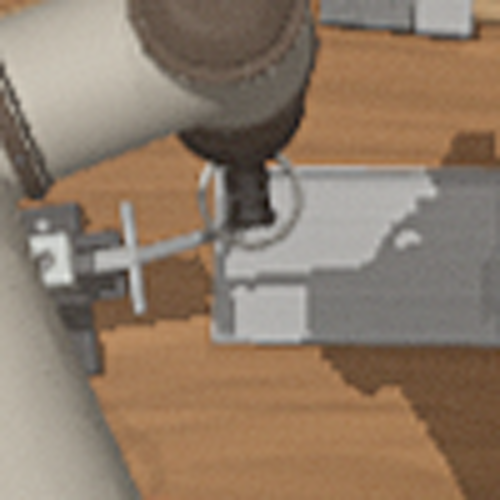

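```bash
python3 -c "
from h import *
s=read_state();r=R.from_quat(s['ee_rot'])
for z in (-20,0,17): print(z,((proj('scene',s['position']+r.apply([0,0,z]))-[300,120]+.5)*5).round(), ((proj('top',s['position']+r.apply([0,0,z]))-[260,120]+.5)*5).round())
B=[581,71,197];print('ball',((proj('scene',B)-[300,120])*5).round(),((proj('top',B)-[260,120])*5).round())
for z in (220,235): print(onz('top',*up(250,200,5,260,120),z))
C=s['position']+r.apply([0,29.5,15]);print(C)
th=np.linspace(0,6.28,13)
P=C+np.c_[29*np.cos(th),29*np.sin(th),0*th]
print(((proj('scene',P)-[300,120])*5).round().tolist());print(((proj('top',P)-[260,120])*5).round().tolist())
a=get_image('scene');crop('scene',a,325,175,375,225,12,'s13')
b=get_image('top');crop('top',b,290,140,330,180,14,'t13')
"
```

```text
-20 [[261. 386.]] [[241. 138.]]
0 [[258. 415.]] [[242. 145.]]
17 [[255. 439.]] [[243. 151.]]
ball [[199. 437.]] [[264. 218.]]
[588.95776741  80.45454541 220.        ]
[586.34878356  80.07419635 235.        ]
[586.91403817  80.7009039  235.57968409]
[[244.0, 435.0], [272.0, 423.0], [287.0, 401.0], [285.0, 377.0], [267.0, 356.0], [239.0, 345.0], [207.0, 345.0], [180.0, 356.0], [165.0, 377.0], [165.0, 401.0], [182.0, 423.0], [211.0, 435.0], [244.0, 435.0]]
[[248.0, 148.0], [223.0, 154.0], [205.0, 172.0], [198.0, 196.0], [204.0, 221.0], [222.0, 239.0], [246.0, 246.0], [271.0, 239.0], [289.0, 222.0], [296.0, 198.0], [290.0, 173.0], [272.0, 155.0], [248.0, 148.0]]
```

View pics/s13.png

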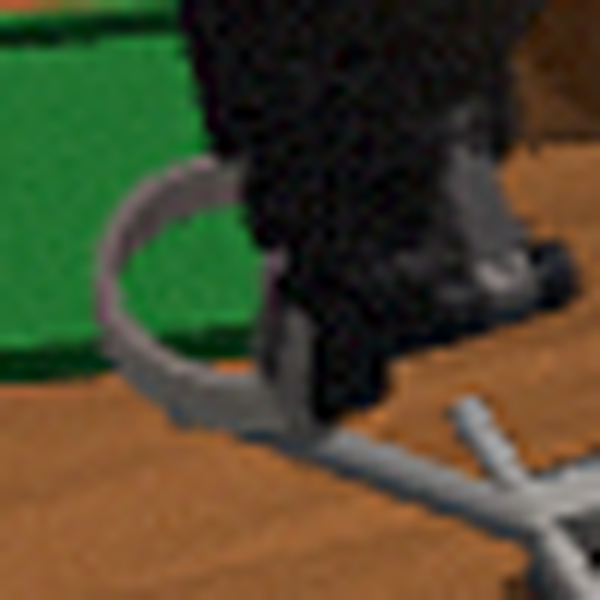

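View pics/t13.png

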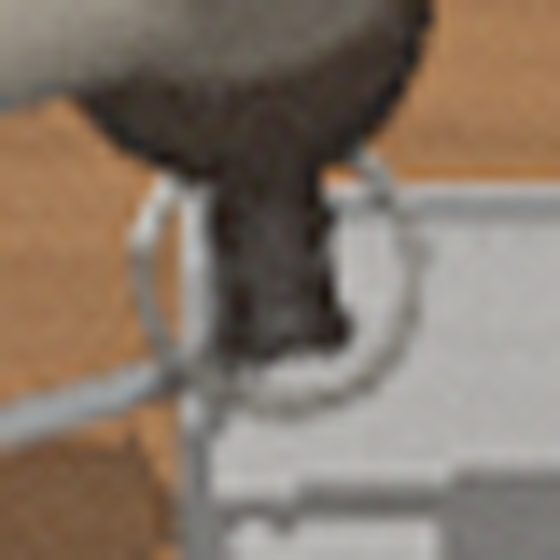

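Call:
{"method": "jog_arm", "body": {
  "increments": [
    [-0.0005, 0, 0.006, 0],
    [-0.001, 0, 0.012, 0],
    [-0.001, 0, 0.018, 0],
    [-0.001, 0, 0.024, 0],
    [-0.001, 0, 0.03, 0],
    [-0.001, 0, 0.036, 0],
    [-0.001, 0, 0.036, 0]
  ]
}}

```text
clock: 19.65
position: [615.5, 85.9, 213.7]
ee_rot: [0.755, -0.655, -0.001, 0.006]
contact_force: [0.3, 0.3, -1.0]
gripper_width: 1.3
```

```bash
python3 -c "
from h import *
plan([616.7,86,190],-82)
a=get_image('scene');crop('scene',a,325,175,375,225,12,'s14')
b=get_image('top');crop('top',b,290,140,330,180,14,'t14')
"
```

```text
shift mm [-0.1 -1.4 23.6] turn 0.1 or 0.1 |t 19.65 pos [615.5  85.9 213.7] yaw -81.9 tilt [-0.0093 -0.009  -0.9999] j [ 0.4   0.41 -0.05  0.01 -1.13 -0.26] w 1.3 F [ 0.3  0.3 -1. ]
```

View pics/s14.png

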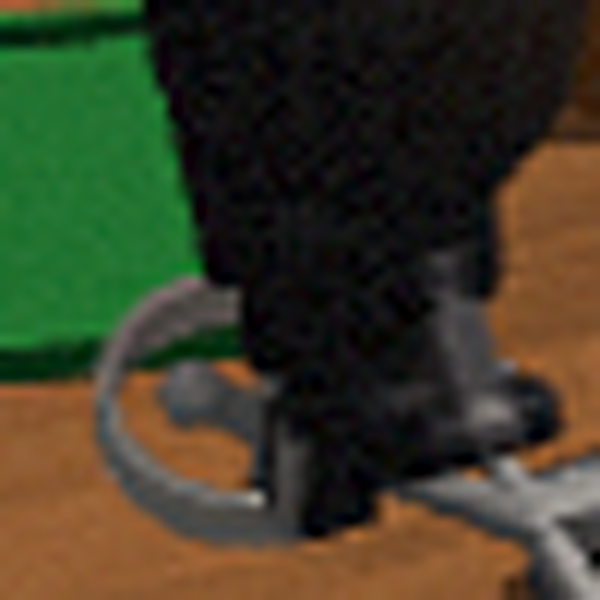

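View pics/t14.png

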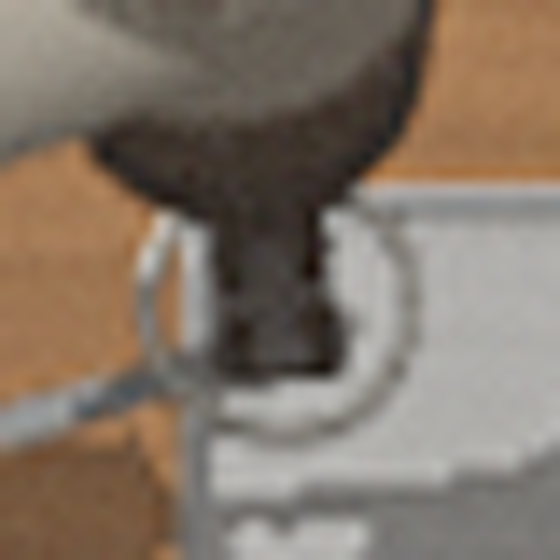

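Call:
{"method": "jog_arm", "body": {
  "increments": [
    [0, -0.001, 0.006, 0],
    [0, -0.001, 0.012, 0],
    [0, -0.001, 0.018, 0],
    [0, -0.001, 0.024, 0],
    [0, -0.001, 0.024, 0]
  ]
}}

```text
clock: 20.38
position: [616.4, 85.8, 189.7]
ee_rot: [0.755, -0.655, -0.0, 0.006]
contact_force: [0.1, 0.5, -1.4]
gripper_width: 1.0
```

Call:
{"method": "jog_arm", "body": {
  "increments": [
    [0, 0, 0, 0],
    [0, 0, 0, 0],
    [0, 0, 0, 0],
    [0, 0, 0, 0]
  ],
  "hand": -0.7
}}

```text
clock: 20.88
position: [616.5, 85.8, 189.9]
ee_rot: [0.755, -0.655, -0.0, 0.006]
contact_force: [-0.2, -0.5, 0.2]
gripper_width: 12.5
```

```bash
python3 -c "
from h import *
plan([616.7,86,270],-82)
a=get_image('scene');crop('scene',a,320,160,400,240,7,'s15')
"
```

```text
shift mm [  0.5   0.6 -80.1] turn 0.1 or 0.1 |t 20.88 pos [616.5  85.8 189.9] yaw -81.9 tilt [-0.0087 -0.009  -0.9999] j [ 0.4   0.43 -0.08  0.01 -1.08 -0.26] w 12.5 F [-0.2 -0.5  0.2]
```

View pics/s15.png

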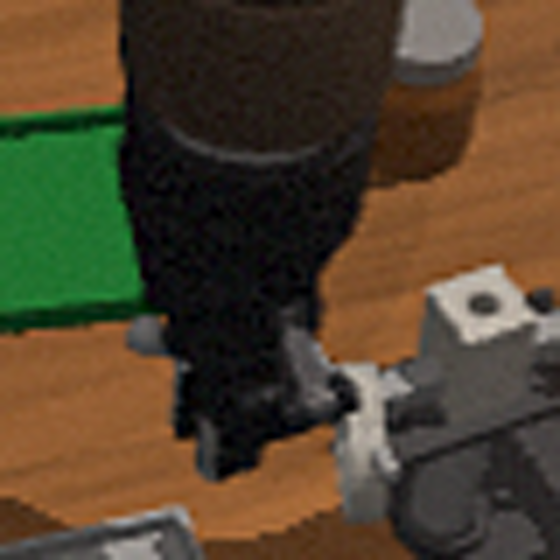

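Call:
{"method": "jog_arm", "body": {
  "increments": [
    [0, -0.001, -0.01, 0],
    [0, -0.001, -0.03, 0],
    [0, -0.001, -0.06, 0],
    [0, -0.001, -0.08, 0],
    [0.03, 0, -0.085, 0],
    [0.08, 0.005, -0.085, 0],
    [0.14, 0.01, -0.085, 0],
    [0.2, 0.015, -0.07, 0],
    [0.26, 0.02, -0.03, 0],
    [0.3, 0.025, 0.0, 0]
  ]
}}

```text
clock: 22.18
position: [634.4, -216.7, 192.9]
ee_rot: [0.755, -0.656, 0.001, 0.006]
contact_force: [0.7, -0.2, 0.3]
gripper_width: 13.1
```

```bash
python3 -c "
from h import *
plan([548.2,-225,60],-82)
b=get_image('top');
for c,e in bangles(b): print(c.round(1),e.round(1))
a=get_image('scene');crop('scene',a,310,140,440,260,5,'s16')
"
```

```text
shift mm [ -5.1  85.5 133.5] turn 0.1 or 0.1 |t 22.18 pos [ 634.4 -216.7  192.9] yaw -81.9 tilt [-0.0063 -0.0096 -0.9999] j [-0.08  0.5   0.05  0.01 -1.12  0.22] w 13.1 F [ 0.7 -0.2  0.3]
[ 420.7 -245.9   10. ] [19.3 19.9]
[ 484.1 -339.2   10. ] [18.9 19.2]
[ 519.6 -229.2   10. ] [19.4 19.7]
[ 578.6 -332.3   10. ] [18.5 19.1]
[ 664.5 -144.8   10. ] [  6.3 124.7]
```

View pics/s16.png

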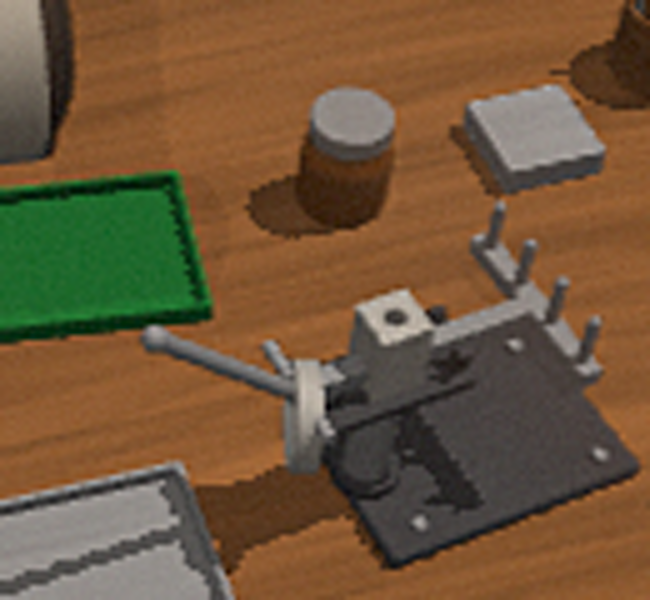

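Bangle 1 hangs at the stop bar. Next bangle.

Call:
{"method": "jog_arm", "body": {
  "increments": [
    [-0.002, 0.045, 0.04, 0],
    [-0.005, 0.0855, 0.08, 0],
    [-0.005, 0.0855, 0.12, 0],
    [-0.005, 0.0855, 0.133, 0],
    [-0.005, 0.0855, 0.133, 0],
    [-0.005, 0.0855, 0.133, 0]
  ],
  "hand": 0
}}

```text
clock: 23.02
position: [545.4, -226.2, 57.9]
ee_rot: [0.753, -0.657, -0.002, 0.008]
contact_force: [0.5, 0.0, 0.3]
gripper_width: 42.9
```

```bash
python3 -c "
from h import *
plan([548.2,-225,22],-82)
a=get_image('scene');crop('scene',a,190,220,270,300,7,'s17')
"
```

```text
shift mm [-1.1 -3.5 35.9] turn -0.2 or -0.2 |t 23.02 pos [ 545.4 -226.2   57.9] yaw -82.2 tilt [-0.0138 -0.0083 -0.9999] j [-0.11  0.53 -0.3   0.01 -0.75  0.24] w 42.9 F [0.5 0.  0.3]
```

View pics/s17.png

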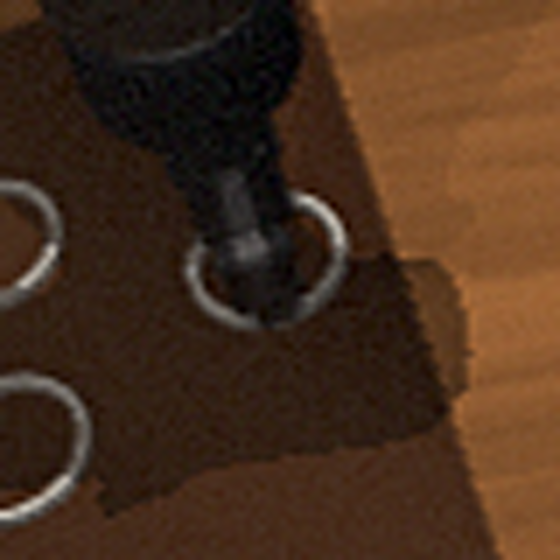

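Call:
{"method": "jog_arm", "body": {
  "increments": [
    [-0.001, -0.0035, 0.01, -0.2],
    [-0.001, -0.0035, 0.02, -0.2],
    [-0.001, -0.0035, 0.03, -0.2],
    [-0.001, -0.0035, 0.036, -0.2],
    [-0.001, -0.0035, 0.036, -0.2],
    [-0.001, -0.0035, 0.036, -0.2]
  ]
}}

```text
clock: 23.82
position: [548.2, -225.1, 22.0]
ee_rot: [0.755, -0.656, -0.002, 0.008]
contact_force: [0.5, -0.7, 0.8]
gripper_width: 42.7
```

```bash
python3 -c "
from h import *
plan([548.2,-225,22],-82)
"
```

```text
shift mm [-0.1  0.  -0. ] turn -0.0 or -0.0 |t 23.82 pos [ 548.2 -225.1   22. ] yaw -82.0 tilt [-0.0135 -0.0083 -0.9999] j [-0.11  0.58 -0.32  0.02 -0.68  0.24] w 42.7 F [ 0.5 -0.7  0.8]
```

Call:
{"method": "jog_arm", "body": {
  "increments": [
    [0, 0, 0, 0],
    [0, 0, 0, 0],
    [0, 0, 0, 0],
    [0, 0, 0, 0],
    [0, 0, -0.01, 0],
    [0, 0, -0.04, 0],
    [0, 0, -0.07, 0]
  ],
  "hand": -1
}}

```text
clock: 24.7
position: [548.9, -224.5, 92.8]
ee_rot: [0.755, -0.656, -0.003, 0.008]
contact_force: [1.1, 0.6, -0.7]
gripper_width: 1.0
```

```bash
python3 -c "
from h import *
plan([616.7,86,252],-82)
a=get_image('scene');crop('scene',a,190,200,270,300,6,'s18')
"
```

```text
shift mm [-297.1 -107.8 -162.7] turn -0.0 or -0.0 |t 24.7 pos [ 548.9 -224.5   92.8] yaw -82.0 tilt [-0.0144 -0.0082 -0.9999] j [-0.11  0.49 -0.26  0.01 -0.83  0.24] w 1.0 F [ 1.1  0.6 -0.7]
```

View pics/s18.png

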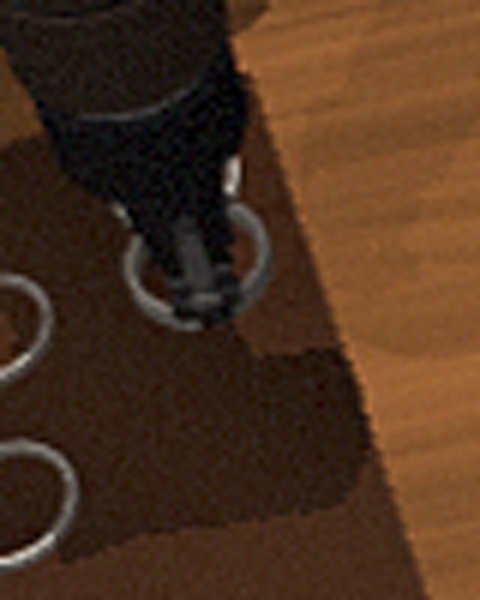

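Call:
{"method": "jog_arm", "body": {
  "increments": [
    [0, 0, -0.04, 0],
    [-0.01, -0.01, -0.09, 0],
    [-0.04, -0.025, -0.14, 0],
    [-0.09, -0.04, -0.16, 0],
    [-0.14, -0.055, -0.163, 0],
    [-0.19, -0.07, -0.163, 0],
    [-0.24, -0.09, -0.163, 0],
    [-0.28, -0.102, -0.163, 0],
    [-0.297, -0.108, -0.163, 0],
    [-0.297, -0.108, -0.163, 0]
  ]
}}

```text
clock: 26.0
position: [617.8, 86.4, 256.6]
ee_rot: [0.755, -0.655, 0.001, 0.006]
contact_force: [-0.2, -0.5, -0.5]
gripper_width: 1.2
```

Call:
{"method": "jog_arm", "body": {
  "increments": [
    [0, 0, 0, 0],
    [0, 0, 0, 0]
  ]
}}

```text
clock: 26.25
position: [617.6, 85.1, 256.7]
ee_rot: [0.755, -0.656, 0.001, 0.006]
contact_force: [0.5, 0.5, -0.5]
gripper_width: 1.1
```

```bash
python3 -c "
from h import *
plan([616.7,86,214],-82)
a=get_image('scene');crop('scene',a,320,160,400,240,7,'s19')
"
```

```text
shift mm [-1.5  0.4 42.7] turn 0.0 or 0.0 |t 26.25 pos [617.6  85.1 256.7] yaw -82.0 tilt [-0.0069 -0.0109 -0.9999] j [ 0.4   0.38  0.02  0.01 -1.22 -0.26] w 1.1 F [ 0.5  0.5 -0.5]
```

View pics/s19.png

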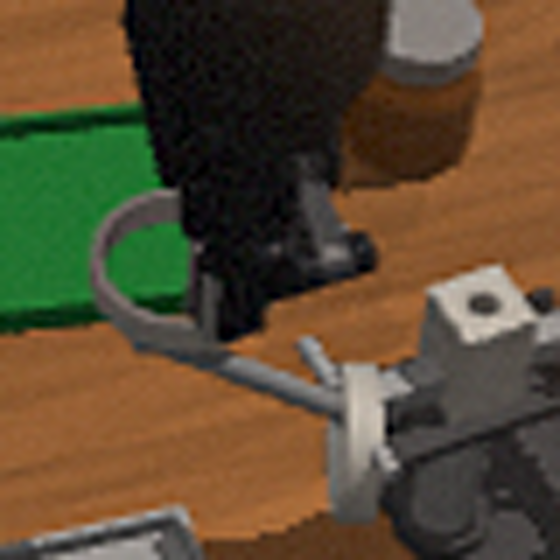

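Same picture as before: ring flat over the tip. Lower to TCP 190 and release.

Call:
{"method": "jog_arm", "body": {
  "increments": [
    [-0.001, 0, 0.008, 0],
    [-0.0015, 0, 0.016, 0],
    [-0.0015, 0, 0.024, 0],
    [-0.0015, 0, 0.032, 0],
    [-0.0015, 0, 0.04, 0],
    [-0.0015, 0, 0.048, 0],
    [-0.0015, 0, 0.056, 0],
    [-0.0015, 0, 0.064, 0],
    [-0.0015, 0, 0.066, 0],
    [-0.0015, 0, 0.066, 0]
  ]
}}

```text
clock: 27.55
position: [617.1, 85.9, 190.7]
ee_rot: [0.755, -0.656, 0.001, 0.006]
contact_force: [0.5, 0.8, -1.0]
gripper_width: 1.5
```

```bash
python3 -c "
from h import *
plan([616.7,86,190],-82)
a=get_image('scene');crop('scene',a,320,160,400,240,7,'s20')
"
```

```text
shift mm [-0.1  0.4  0.7] turn 0.1 or 0.1 |t 27.55 pos [617.1  85.9 190.7] yaw -81.9 tilt [-0.0068 -0.0109 -0.9999] j [ 0.4   0.43 -0.08  0.01 -1.08 -0.26] w 1.5 F [ 0.5  0.8 -1. ]
```

View pics/s20.png

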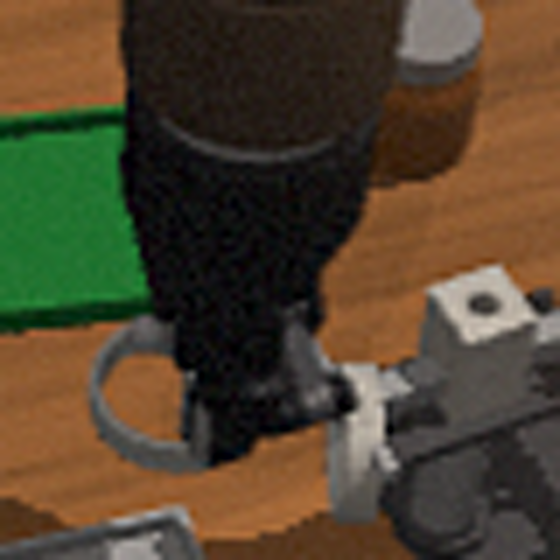

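Call:
{"method": "jog_arm", "body": {
  "increments": [
    [0, 0, 0, 0],
    [0, 0, 0, 0],
    [0, 0, 0, 0],
    [0, 0, 0, 0]
  ],
  "hand": -0.7
}}

```text
clock: 28.1
position: [617.2, 86.0, 191.1]
ee_rot: [0.755, -0.656, 0.001, 0.006]
contact_force: [-0.4, 0.1, -0.2]
gripper_width: 13.0
```

Call:
{"method": "jog_arm", "body": {
  "increments": [
    [0, -0.001, -0.01, 0],
    [0, -0.001, -0.03, 0],
    [0, -0.001, -0.06, 0],
    [0, -0.001, -0.08, 0],
    [0.03, 0, -0.085, 0],
    [0.09, 0, -0.085, 0],
    [0.15, 0, -0.085, 0],
    [0.21, 0, -0.07, 0],
    [0.27, 0, -0.03, 0],
    [0.33, 0, 0.0, 0]
  ]
}}

```text
clock: 29.35
position: [662.0, -230.0, 200.6]
ee_rot: [0.755, -0.656, 0.002, 0.006]
contact_force: [1.0, 0.2, 0.4]
gripper_width: 12.8
```

```bash
python3 -c "
from h import *
plan([607.4,-328,60],-82)
b=get_image('top');
for c,e in bangles(b): print(c.round(1),e.round(1))
a=get_image('scene');crop('scene',a,310,140,440,260,5,'s21')
"
```

```text
shift mm [ 88.   66.9 142. ] turn 0.1 or 0.1 |t 29.35 pos [ 662.  -230.   200.6] yaw -81.9 tilt [-0.005  -0.0109 -0.9999] j [-0.1   0.55  0.15  0.01 -1.18  0.24] w 12.8 F [1.  0.2 0.4]
[ 420.7 -246.2   10. ] [19.6 19.8]
[ 484.1 -338.6   10. ] [18.7 19. ]
[ 449.6 -145.    10. ] [11.8 43.9]
[ 579.1 -332.4   10. ] [18.8 18.9]
```

View pics/s21.png

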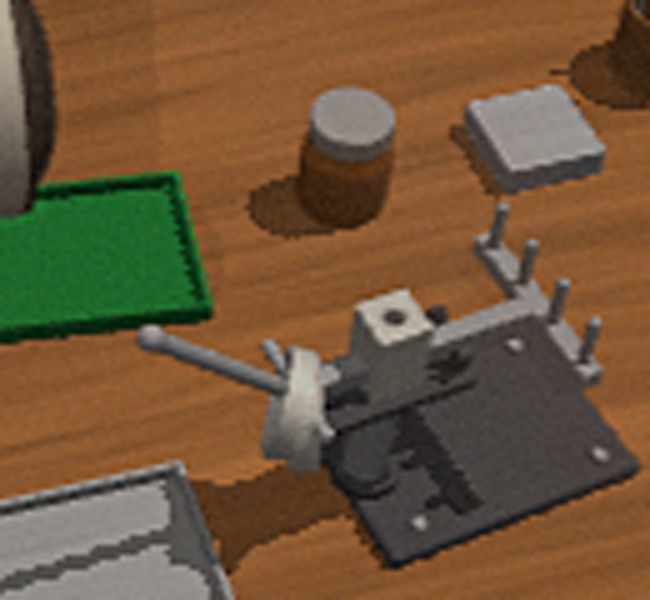

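Call:
{"method": "jog_arm", "body": {
  "increments": [
    [0.05, 0.04, 0.04, 0],
    [0.088, 0.067, 0.08, 0],
    [0.088, 0.067, 0.12, 0],
    [0.088, 0.067, 0.142, 0],
    [0.088, 0.067, 0.142, 0],
    [0.088, 0.067, 0.142, 0]
  ],
  "hand": 0
}}

```text
clock: 30.2
position: [604.7, -330.7, 57.7]
ee_rot: [0.753, -0.658, -0.0, 0.008]
contact_force: [1.2, -0.2, 0.0]
gripper_width: 42.7
```

```bash
python3 -c "
from h import *
plan([607.5,-328.3,22],-82)
"
```

```text
shift mm [-2.3 -3.5 35.6] turn -0.3 or -0.3 |t 30.2 pos [ 604.7 -330.7   57.7] yaw -82.3 tilt [-0.0105 -0.0111 -0.9999] j [-0.26  0.66 -0.04  0.02 -0.88  0.38] w 42.7 F [ 1.2 -0.2  0. ]
```

Call:
{"method": "jog_arm", "body": {
  "increments": [
    [-0.002, -0.0035, 0.01, -0.2],
    [-0.0025, -0.0035, 0.02, -0.3],
    [-0.0025, -0.0035, 0.03, -0.3],
    [-0.0025, -0.0035, 0.0355, -0.3],
    [-0.0025, -0.0035, 0.0355, -0.3],
    [-0.0025, -0.0035, 0.0355, -0.3]
  ]
}}

```text
clock: 30.95
position: [607.7, -328.3, 22.3]
ee_rot: [0.755, -0.656, -0.0, 0.008]
contact_force: [-0.1, -0.3, 0.3]
gripper_width: 42.8
```

Call:
{"method": "jog_arm", "body": {
  "increments": [
    [0, 0, 0, 0],
    [0, 0, 0, 0],
    [0, 0, 0, 0],
    [0, 0, 0, 0],
    [0, 0, -0.01, 0],
    [0, 0, -0.04, 0],
    [0, 0, -0.07, 0],
    [0, 0, -0.07, 0]
  ],
  "hand": -1
}}

```text
clock: 31.95
position: [610.2, -328.1, 95.9]
ee_rot: [0.755, -0.656, 0.003, 0.006]
contact_force: [-0.8, -1.2, -1.2]
gripper_width: 1.5
```

```bash
python3 -c "
from h import *
plan([616.7,86,252],-82)
a=get_image('scene');crop('scene',a,170,180,270,300,5,'s22')
"
```

```text
shift mm [-407.1  -63.7 -161.7] turn 0.1 or 0.1 |t 31.95 pos [ 610.2 -328.1   95.9] yaw -81.9 tilt [-0.0038 -0.0136 -0.9999] j [-0.25  0.62 -0.    0.02 -0.95  0.39] w 1.5 F [-0.8 -1.2 -1.2]
```

View pics/s22.png

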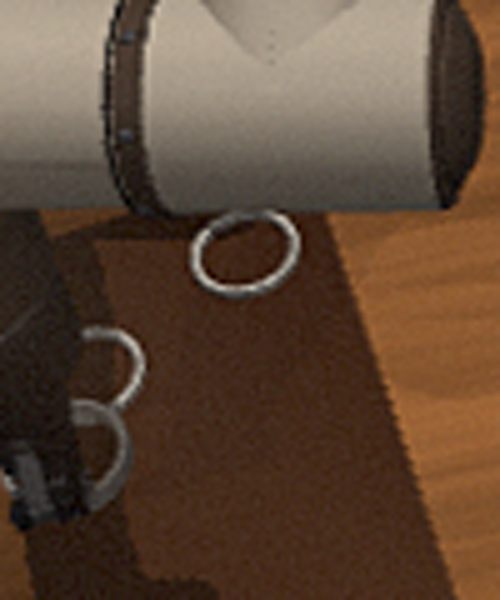

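Held. Carry to the prong.

Call:
{"method": "jog_arm", "body": {
  "increments": [
    [-0.01, 0, -0.05, 0],
    [-0.05, -0.01, -0.1, 0],
    [-0.1, -0.018, -0.145, 0],
    [-0.155, -0.025, -0.16, 0],
    [-0.21, -0.033, -0.16, 0],
    [-0.265, -0.042, -0.16, 0],
    [-0.32, -0.05, -0.16, 0],
    [-0.37, -0.058, -0.16, 0],
    [-0.407, -0.0635, -0.16, 0],
    [-0.407, -0.0635, -0.16, 0]
  ]
}}

```text
clock: 33.25
position: [615.3, 88.7, 247.0]
ee_rot: [0.756, -0.654, 0.0, 0.008]
contact_force: [0.1, -0.6, -1.1]
gripper_width: 1.2
```

Call:
{"method": "jog_arm", "body": {
  "increments": [
    [0, 0, 0, 0],
    [0, 0, 0, 0]
  ]
}}

```text
clock: 33.5
position: [615.0, 87.7, 246.3]
ee_rot: [0.756, -0.655, -0.0, 0.009]
contact_force: [0.4, -1.2, 0.1]
gripper_width: 1.4
```

```bash
python3 -c "
from h import *
plan([616.7,86,190],-82)
a=get_image('scene');crop('scene',a,320,160,400,240,7,'s23')
"
```

```text
shift mm [ 1.3 -2.2 56.3] turn 0.2 or 0.2 |t 33.5 pos [615.   87.7 246.3] yaw -81.8 tilt [-0.0119 -0.0127 -0.9998] j [ 0.41  0.39  0.    0.01 -1.2  -0.27] w 1.4 F [ 0.4 -1.2  0.1]
```

View pics/s23.png

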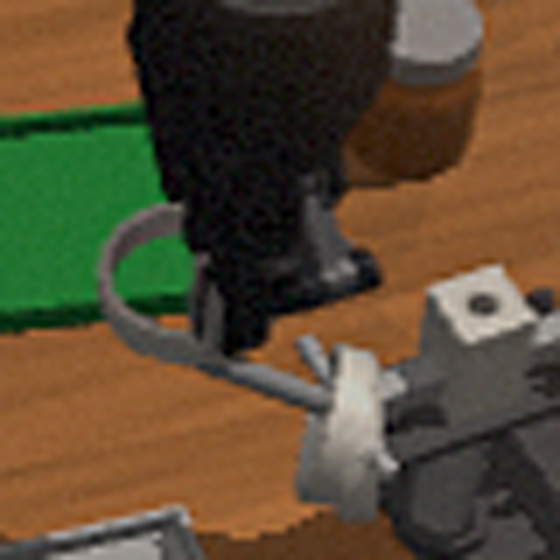

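Call:
{"method": "jog_arm", "body": {
  "increments": [
    [0.0013, -0.002, 0.006, 0],
    [0.0013, -0.002, 0.013, 0],
    [0.0013, -0.002, 0.02, 0],
    [0.0013, -0.002, 0.028, 0],
    [0.0013, -0.002, 0.036, 0],
    [0.0013, -0.002, 0.044, 0],
    [0.0013, -0.002, 0.052, 0],
    [0.0013, -0.002, 0.056, 0],
    [0.0013, -0.002, 0.056, 0]
  ]
}}

```text
clock: 34.67
position: [616.6, 85.9, 190.2]
ee_rot: [0.756, -0.655, -0.0, 0.009]
contact_force: [0.0, -0.0, -0.4]
gripper_width: 1.4
```

```bash
python3 -c "
from h import *
plan([616.7,86,190],-82)
a=get_image('scene');crop('scene',a,320,160,400,240,7,'s24')
"
```

```text
shift mm [-0.1 -0.1  0.2] turn 0.2 or 0.2 |t 34.67 pos [616.6  85.9 190.2] yaw -81.8 tilt [-0.0119 -0.0128 -0.9998] j [ 0.4   0.43 -0.07  0.01 -1.08 -0.26] w 1.4 F [ 0.  -0.  -0.4]
```

View pics/s24.png

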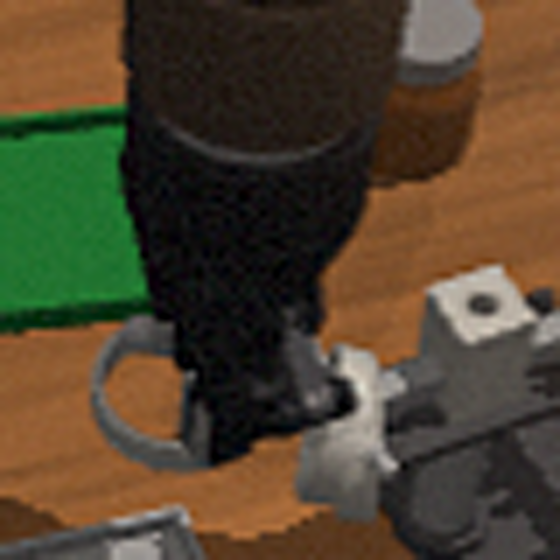

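Call:
{"method": "jog_arm", "body": {
  "increments": [
    [0, 0, 0, 0],
    [0, 0, 0, 0],
    [0, 0, 0, 0],
    [0, 0, 0, 0]
  ],
  "hand": -0.7
}}

```text
clock: 35.22
position: [616.8, 85.9, 190.7]
ee_rot: [0.756, -0.655, -0.0, 0.008]
contact_force: [0.3, 0.4, 0.2]
gripper_width: 12.9
```

Call:
{"method": "jog_arm", "body": {
  "increments": [
    [0, -0.001, -0.01, 0],
    [0, -0.001, -0.03, 0],
    [0, -0.001, -0.06, 0],
    [0, -0.001, -0.08, 0],
    [0.03, 0, -0.085, 0],
    [0.09, 0.01, -0.085, 0],
    [0.15, 0.02, -0.085, 0],
    [0.21, 0.03, -0.07, 0],
    [0.27, 0.05, -0.03, 0],
    [0.33, 0.07, 0.0, 0]
  ]
}}

```text
clock: 36.48
position: [597.5, -234.7, 203.7]
ee_rot: [0.756, -0.655, 0.0, 0.008]
contact_force: [1.2, 0.2, 0.8]
gripper_width: 12.6
```

```bash
python3 -c "
from h import *
plan([512.7,-334.6,60],-82)
b=get_image('top');
for c,e in bangles(b): print(c.round(1),e.round(1))
a=get_image('scene');crop('scene',a,310,140,440,260,5,'s25')
"
```

```text
shift mm [ 85.2  96.5 145.8] turn 0.2 or 0.2 |t 36.48 pos [ 597.5 -234.7  203.7] yaw -81.8 tilt [-0.0099 -0.0128 -0.9999] j [-0.12  0.45 -0.01  0.02 -1.12  0.25] w 12.6 F [1.2 0.2 0.8]
[ 380.9 -145.7   10. ] [14.2 37.4]
[ 420.7 -246.3   10. ] [19.5 19.8]
[ 484.1 -338.7   10. ] [18.7 19.1]
[ 716.5 -353.2   10. ] [14.2 23.1]
```

View pics/s25.png

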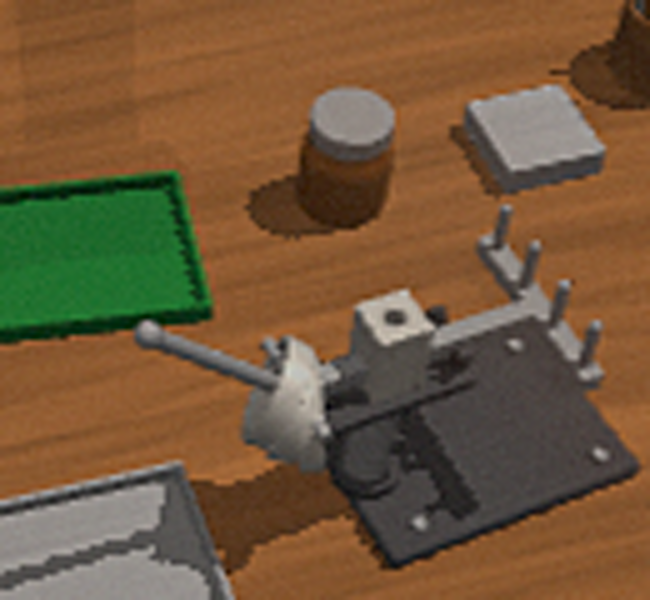

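Call:
{"method": "jog_arm", "body": {
  "increments": [
    [0.05, 0.05, 0.04, 0],
    [0.085, 0.0965, 0.08, 0],
    [0.085, 0.0965, 0.12, 0],
    [0.085, 0.0965, 0.145, 0],
    [0.085, 0.0965, 0.145, 0],
    [0.085, 0.0965, 0.145, 0]
  ],
  "hand": 0
}}

```text
clock: 37.33
position: [509.8, -336.3, 60.0]
ee_rot: [0.754, -0.657, -0.001, 0.01]
contact_force: [1.0, -0.3, 0.7]
gripper_width: 42.7
```

```bash
python3 -c "
from h import *
plan([512.7,-334.6,22],-82)
u=lambda x,y:up(x,y,5,310,140)
print(onz('scene',*u(154,338),197),onz('scene',*u(148,333),197),onz('scene',*u(148,333),200))
b=get_image('top');crop('top',b,370,120,470,250,4,'t26')
"
```

```text
shift mm [-1.7 -3.7 37.9] turn -0.1 or -0.1 |t 37.33 pos [ 509.8 -336.3   60. ] yaw -82.1 tilt [-0.0146 -0.013  -0.9998] j [-0.31  0.55 -0.25  0.02 -0.78  0.43] w 42.7 F [ 1.  -0.3  0.7]
[580.73629821  72.75535634 197.        ] [576.96452092  70.8750119  197.        ] [579.36591299  70.05078219 200.        ]
```

View pics/t26.png

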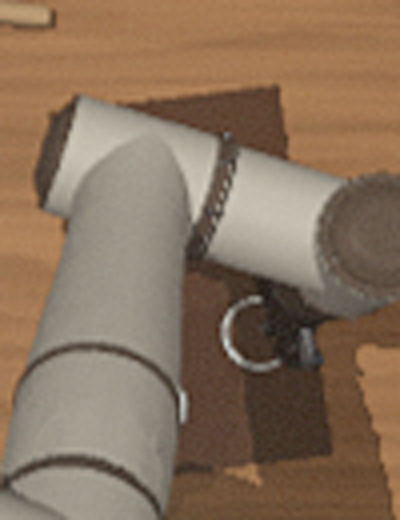

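Call:
{"method": "jog_arm", "body": {
  "increments": [
    [-0.0017, -0.0037, 0.01, 0],
    [-0.0017, -0.0037, 0.02, 0],
    [-0.0017, -0.0037, 0.03, 0],
    [-0.0017, -0.0037, 0.038, 0],
    [-0.0017, -0.0037, 0.038, 0],
    [-0.0017, -0.0037, 0.038, 0]
  ]
}}

```text
clock: 38.12
position: [513.0, -334.7, 22.2]
ee_rot: [0.754, -0.657, -0.001, 0.01]
contact_force: [0.4, 0.0, 0.7]
gripper_width: 42.3
```

Call:
{"method": "jog_arm", "body": {
  "increments": [
    [0, 0, 0, 0],
    [0, 0, 0, 0],
    [0, 0, 0, 0],
    [0, 0, 0, 0],
    [0, 0, -0.01, 0],
    [0, 0, -0.04, 0],
    [0, 0, -0.07, 0],
    [0, 0, -0.07, 0]
  ],
  "hand": -1
}}

```text
clock: 39.12
position: [515.6, -334.4, 95.4]
ee_rot: [0.754, -0.657, 0.002, 0.008]
contact_force: [-0.2, 0.1, -1.7]
gripper_width: 0.7
```

```bash
python3 -c "
from h import *
plan([613.5,84,252],-82)
a=get_image('scene');crop('scene',a,170,180,270,300,5,'s27')
"
```

```text
shift mm [-398.7 -152.8 -163.8] turn -0.1 or -0.1 |t 39.12 pos [ 515.6 -334.4   95.4] yaw -82.1 tilt [-0.0079 -0.0155 -0.9998] j [-0.3   0.51 -0.22  0.02 -0.85  0.43] w 0.7 F [-0.2  0.1 -1.7]
```

View pics/s27.png

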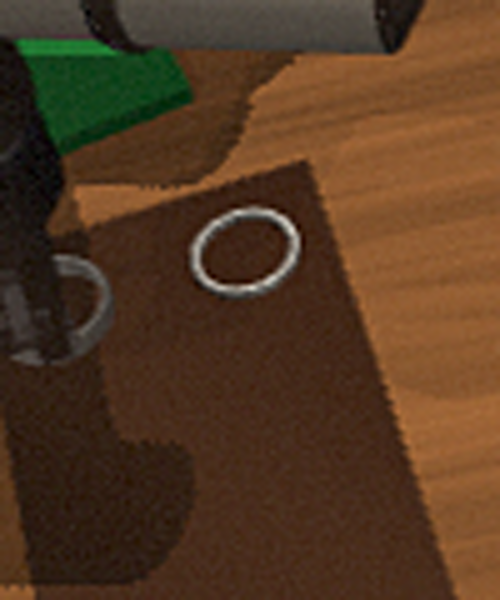

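Call:
{"method": "jog_arm", "body": {
  "increments": [
    [-0.01, 0, -0.05, 0],
    [-0.05, -0.02, -0.1, 0],
    [-0.1, -0.035, -0.145, 0],
    [-0.155, -0.055, -0.162, 0],
    [-0.21, -0.075, -0.162, 0],
    [-0.265, -0.1, -0.162, 0],
    [-0.32, -0.12, -0.162, 0],
    [-0.365, -0.14, -0.162, 0],
    [-0.398, -0.152, -0.162, 0],
    [-0.398, -0.152, -0.162, 0]
  ]
}}

```text
clock: 40.42
position: [612.0, 85.7, 246.5]
ee_rot: [0.755, -0.656, -0.001, 0.01]
contact_force: [-0.4, -0.6, -1.2]
gripper_width: 1.2
```

Call:
{"method": "jog_arm", "body": {
  "increments": [
    [0, 0, 0, 0],
    [0, 0, 0, 0]
  ]
}}

```text
clock: 40.67
position: [611.5, 84.8, 245.8]
ee_rot: [0.755, -0.656, -0.001, 0.011]
contact_force: [0.4, -0.1, -1.3]
gripper_width: 0.7
```

```bash
python3 -c "
from h import *
plan([613.5,84,215],-82)
a=get_image('scene');crop('scene',a,320,160,400,240,7,'s28')
"
```

```text
shift mm [ 0.7 -2.4 30.8] turn -0.0 or -0.0 |t 40.67 pos [611.5  84.8 245.8] yaw -82.0 tilt [-0.0162 -0.0149 -0.9998] j [ 0.4   0.38 -0.01  0.01 -1.2  -0.27] w 0.7 F [ 0.4 -0.1 -1.3]
```

View pics/s28.png

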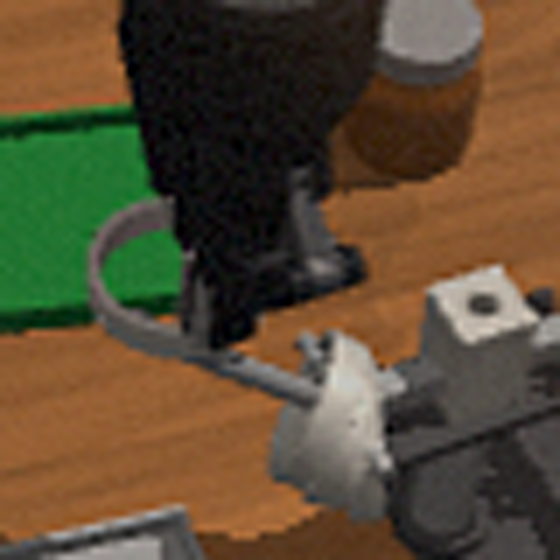

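Call:
{"method": "jog_arm", "body": {
  "increments": [
    [0.0007, -0.002, 0.006, 0],
    [0.0007, -0.0024, 0.013, 0],
    [0.0007, -0.0024, 0.02, 0],
    [0.0007, -0.0024, 0.028, 0],
    [0.0007, -0.0024, 0.034, 0],
    [0.0007, -0.0024, 0.034, 0]
  ]
}}

```text
clock: 41.48
position: [613.3, 83.8, 211.4]
ee_rot: [0.754, -0.656, -0.001, 0.011]
contact_force: [-0.2, 0.3, 0.2]
gripper_width: 1.2
```

```bash
python3 -c "
from h import *
plan([613.5,84,190],-82)
a=get_image('scene');crop('scene',a,325,165,385,225,9,'s29')
"
```

```text
shift mm [-0.4 -0.6 21.4] turn -0.0 or -0.0 |t 41.48 pos [613.3  83.8 211.4] yaw -82.0 tilt [-0.0168 -0.0152 -0.9997] j [ 0.4   0.41 -0.05  0.01 -1.13 -0.26] w 1.2 F [-0.2  0.3  0.2]
```

View pics/s29.png

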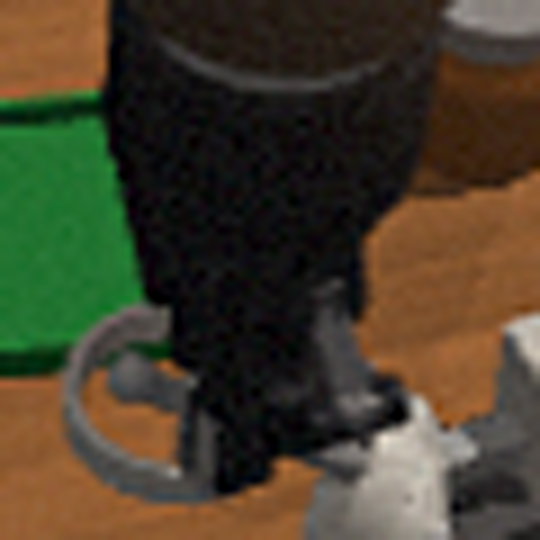

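Ball is inside the ring. Continue and release.

Call:
{"method": "jog_arm", "body": {
  "increments": [
    [0, 0, 0.006, 0],
    [0, 0, 0.012, 0],
    [0, 0, 0.018, 0],
    [0, 0, 0.021, 0],
    [0, 0, 0.021, 0]
  ]
}}

```text
clock: 42.15
position: [613.2, 83.5, 190.6]
ee_rot: [0.755, -0.656, -0.001, 0.011]
contact_force: [-0.4, 0.1, 0.1]
gripper_width: 1.0
```

Call:
{"method": "jog_arm", "body": {
  "increments": [
    [0, 0, 0, 0],
    [0, 0, 0, 0],
    [0, 0, 0, 0],
    [0, 0, 0, 0]
  ],
  "hand": -0.7
}}

```text
clock: 42.65
position: [613.2, 83.5, 190.7]
ee_rot: [0.755, -0.656, -0.001, 0.011]
contact_force: [1.1, -0.7, -0.1]
gripper_width: 12.8
```

Call:
{"method": "jog_arm", "body": {
  "increments": [
    [0, -0.001, -0.01, 0],
    [0, -0.001, -0.03, 0],
    [0, -0.001, -0.06, 0],
    [0, -0.001, -0.08, 0],
    [0.03, 0.02, -0.085, 0],
    [0.08, 0.05, -0.085, 0],
    [0.13, 0.08, -0.085, 0],
    [0.18, 0.11, -0.07, 0],
    [0.22, 0.13, -0.03, 0],
    [0.25, 0.15, 0.0, 0]
  ]
}}

```text
clock: 43.9
position: [498.7, -186.5, 196.5]
ee_rot: [0.754, -0.657, -0.001, 0.011]
contact_force: [0.9, -0.3, 0.3]
gripper_width: 12.6
```

```bash
python3 -c "
from h import *
plan([449.4,-242.2,60],-82)
b=get_image('top');
for c,e in bangles(b): print(c.round(1),e.round(1))
a=get_image('scene');crop('scene',a,310,140,440,260,5,'s30')
"
```

```text
shift mm [ 46.6  54.2 138.1] turn -0.1 or -0.1 |t 43.9 pos [ 498.7 -186.5  196.5] yaw -82.1 tilt [-0.0149 -0.0153 -0.9998] j [-0.04  0.28 -0.3   0.02 -1.01  0.17] w 12.6 F [ 0.9 -0.3  0.3]
[ 420.5 -245.5   10. ] [19.2 19.4]
```

View pics/s30.png

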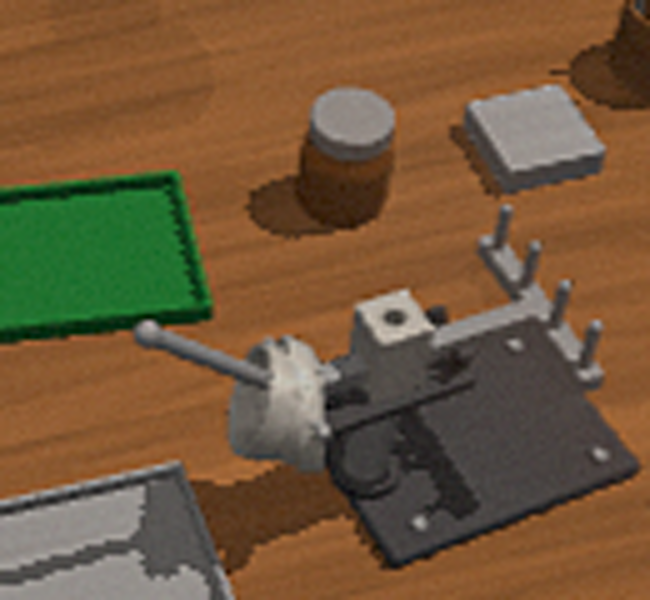

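Call:
{"method": "jog_arm", "body": {
  "increments": [
    [0.03, 0.035, 0.04, 0],
    [0.046, 0.054, 0.08, 0],
    [0.046, 0.054, 0.12, 0],
    [0.046, 0.054, 0.138, 0],
    [0.046, 0.054, 0.138, 0],
    [0.046, 0.054, 0.138, 0]
  ],
  "hand": 0
}}

```text
clock: 44.75
position: [447.0, -241.7, 59.3]
ee_rot: [0.753, -0.658, -0.003, 0.012]
contact_force: [-0.7, -0.8, -0.1]
gripper_width: 42.6
```

```bash
python3 -c "
from h import *
plan([449.2,-242,22],-82)
"
```

```text
shift mm [ 0.2 -2.9 37.2] turn -0.2 or -0.2 |t 44.75 pos [ 447.  -241.7   59.3] yaw -82.2 tilt [-0.0201 -0.0149 -0.9997] j [-0.17  0.42 -0.51  0.03 -0.65  0.28] w 42.6 F [-0.7 -0.8 -0.1]
```

Call:
{"method": "jog_arm", "body": {
  "increments": [
    [0, -0.003, 0.01, 0],
    [0, -0.003, 0.02, 0],
    [0, -0.003, 0.03, 0],
    [0, -0.003, 0.037, 0],
    [0, -0.003, 0.037, 0],
    [0, -0.003, 0.037, 0]
  ]
}}

```text
clock: 45.5
position: [449.4, -241.9, 22.3]
ee_rot: [0.753, -0.657, -0.003, 0.012]
contact_force: [-0.5, 0.9, -1.3]
gripper_width: 42.8
```

Call:
{"method": "jog_arm", "body": {
  "increments": [
    [0, 0, 0, 0],
    [0, 0, 0, 0],
    [0, 0, 0, 0],
    [0, 0, 0, 0],
    [0, 0, -0.01, 0],
    [0, 0, -0.04, 0],
    [0, 0, -0.07, 0],
    [0, 0, -0.07, 0]
  ],
  "hand": -1
}}

```text
clock: 46.5
position: [452.5, -241.2, 94.9]
ee_rot: [0.753, -0.657, 0.0, 0.011]
contact_force: [0.1, 0.1, -1.3]
gripper_width: 0.9
```

```bash
python3 -c "
from h import *
plan([613.5,84,252],-82)
a=get_image('scene');crop('scene',a,150,160,270,280,5,'s31')
"
```

```text
shift mm [-298.  -201.  -164.6] turn -0.2 or -0.2 |t 46.5 pos [ 452.5 -241.2   94.9] yaw -82.2 tilt [-0.014  -0.0162 -0.9998] j [-0.16  0.37 -0.47  0.03 -0.74  0.28] w 0.9 F [ 0.1  0.1 -1.3]
```

View pics/s31.png

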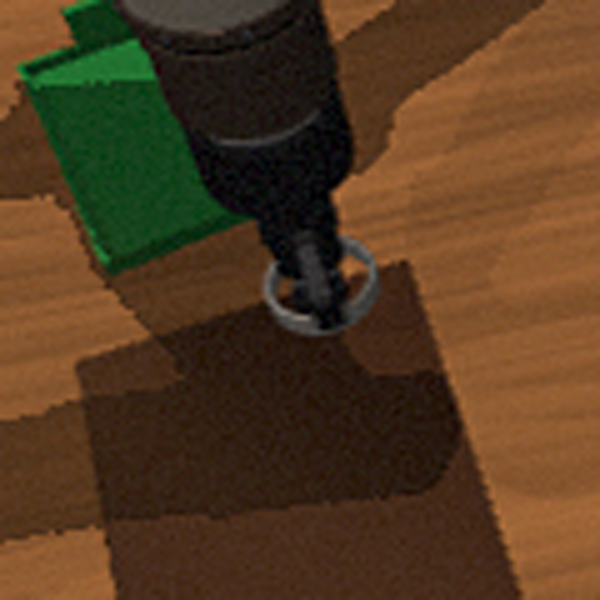

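Call:
{"method": "jog_arm", "body": {
  "increments": [
    [-0.01, 0, -0.05, 0],
    [-0.04, -0.02, -0.1, 0],
    [-0.08, -0.045, -0.145, 0],
    [-0.12, -0.075, -0.163, 0],
    [-0.16, -0.105, -0.163, 0],
    [-0.2, -0.135, -0.163, 0],
    [-0.24, -0.165, -0.163, 0],
    [-0.275, -0.188, -0.163, 0],
    [-0.297, -0.201, -0.163, 0],
    [-0.297, -0.201, -0.163, 0]
  ]
}}

```text
clock: 47.8
position: [612.9, 84.2, 246.9]
ee_rot: [0.754, -0.657, -0.002, 0.013]
contact_force: [-0.4, 0.7, -0.8]
gripper_width: 1.4
```

Call:
{"method": "jog_arm", "body": {
  "increments": [
    [0, 0, 0, 0],
    [0, 0, 0, 0]
  ]
}}

```text
clock: 48.05
position: [612.4, 83.2, 246.8]
ee_rot: [0.753, -0.657, -0.003, 0.013]
contact_force: [-0.2, 0.4, -0.1]
gripper_width: 1.4
```

```bash
python3 -c "
from h import *
plan([613.5,84,212],-82)
a=get_image('scene');crop('scene',a,320,160,400,240,7,'s32')
"
```

```text
shift mm [-1.1 -2.  34.8] turn -0.2 or -0.2 |t 48.05 pos [612.4  83.2 246.8] yaw -82.2 tilt [-0.0209 -0.0161 -0.9997] j [ 0.4   0.38  0.    0.01 -1.21 -0.27] w 1.4 F [-0.2  0.4 -0.1]
```

View pics/s32.png

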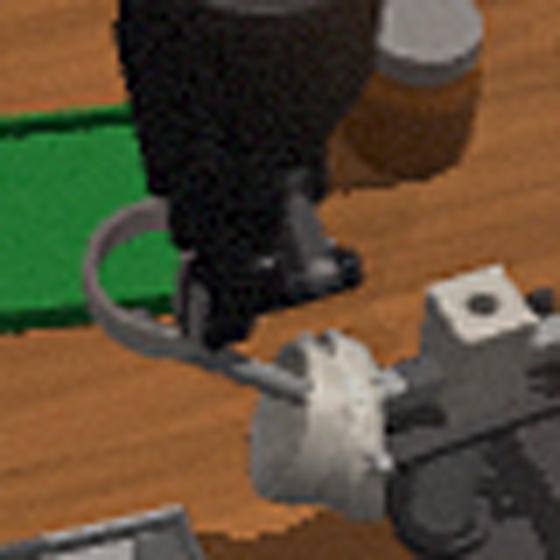

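Call:
{"method": "jog_arm", "body": {
  "increments": [
    [-0.001, -0.002, 0.006, 0],
    [-0.001, -0.002, 0.013, 0],
    [-0.001, -0.002, 0.02, 0],
    [-0.001, -0.002, 0.028, 0],
    [-0.001, -0.002, 0.035, 0],
    [-0.001, -0.002, 0.035, 0]
  ]
}}

```text
clock: 48.85
position: [613.3, 83.9, 211.1]
ee_rot: [0.753, -0.657, -0.003, 0.013]
contact_force: [0.3, -0.5, -1.1]
gripper_width: 1.3
```

```bash
python3 -c "
from h import *
plan([613.5,84,192],-82)
a=get_image('scene');crop('scene',a,325,165,385,225,9,'s33')
"
```

```text
shift mm [-0.4 -0.7 19.1] turn -0.2 or -0.2 |t 48.85 pos [613.3  83.9 211.1] yaw -82.2 tilt [-0.022  -0.0165 -0.9996] j [ 0.4   0.41 -0.05  0.01 -1.14 -0.27] w 1.3 F [ 0.3 -0.5 -1.1]
```

View pics/s33.png

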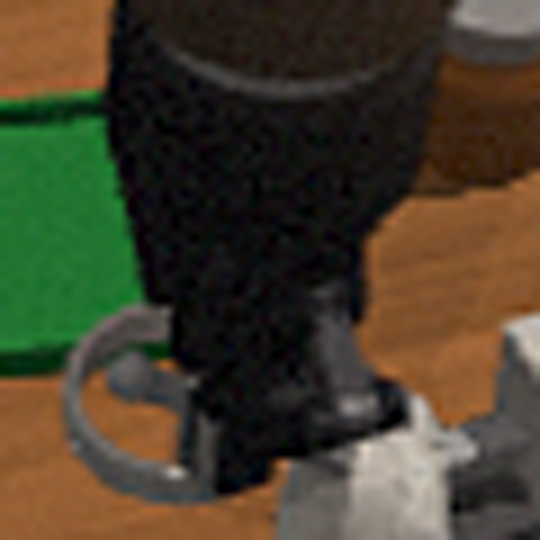

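Call:
{"method": "jog_arm", "body": {
  "increments": [
    [0.001, -0.0005, 0.005, 0],
    [0.002, -0.0005, 0.01, 0],
    [0.002, -0.0005, 0.015, 0],
    [0.002, -0.0005, 0.018, 0],
    [0.002, -0.0005, 0.018, 0]
  ]
}}

```text
clock: 49.52
position: [613.9, 81.7, 193.4]
ee_rot: [0.753, -0.657, -0.003, 0.013]
contact_force: [0.1, -0.2, 0.4]
gripper_width: 1.3
```

```bash
python3 -c "
from h import *
plan([613.5,84,192],-82)
a=get_image('scene');crop('scene',a,325,165,385,225,9,'s34')
"
```

```text
shift mm [-2.3  0.   1.3] turn -0.2 or -0.2 |t 49.52 pos [613.9  81.7 193.4] yaw -82.2 tilt [-0.0215 -0.0165 -0.9996] j [ 0.4   0.43 -0.07  0.01 -1.1  -0.26] w 1.3 F [ 0.1 -0.2  0.4]
```

View pics/s34.png

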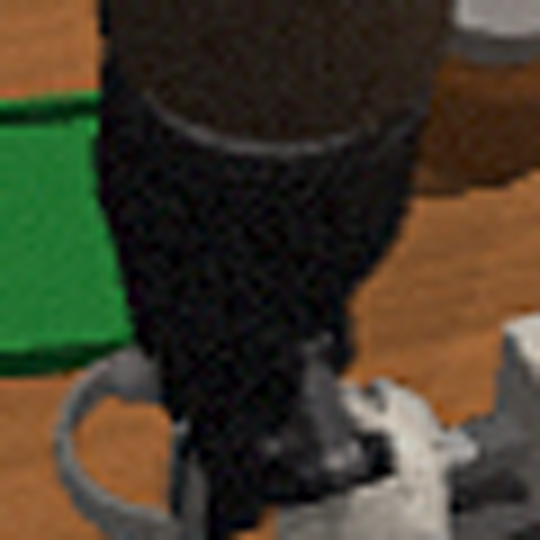

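Call:
{"method": "jog_arm", "body": {
  "increments": [
    [0, 0, 0, 0],
    [0, 0, 0, 0],
    [0, 0, 0, 0],
    [0, 0, 0, 0]
  ],
  "hand": -0.7
}}

```text
clock: 50.08
position: [614.0, 81.7, 193.8]
ee_rot: [0.753, -0.657, -0.002, 0.013]
contact_force: [-0.0, 0.2, 0.5]
gripper_width: 12.8
```

Call:
{"method": "jog_arm", "body": {
  "increments": [
    [0, -0.001, -0.01, 0],
    [0, -0.001, -0.03, 0],
    [0, -0.001, -0.06, 0],
    [0, -0.001, -0.08, 0],
    [0.03, -0.001, -0.085, 0],
    [0.08, -0.001, -0.085, 0],
    [0.13, -0.001, -0.085, 0],
    [0.19, -0.001, -0.07, 0],
    [0.25, -0.001, -0.03, 0],
    [0.3, -0.001, 0.0, 0]
  ]
}}

```text
clock: 51.32
position: [655.7, -212.4, 200.8]
ee_rot: [0.754, -0.657, -0.002, 0.012]
contact_force: [1.2, 0.7, -0.7]
gripper_width: 12.6
```

```bash
python3 -c "
from h import *
plan([589,-92,100],-90)
b=get_image('top');crop('top',b,210,130,370,230,4.8,'t35')
a=get_image('scene');crop('scene',a,270,140,450,300,4,'s35')
"
```

```text
shift mm [-129.8   47.6  100. ] turn 7.8 or 7.8 |t 51.33 pos [ 655.7 -212.4  200.8] yaw -82.2 tilt [-0.0189 -0.0167 -0.9997] j [-0.07  0.53  0.12  0.02 -1.18  0.2 ] w 12.6 F [ 1.2  0.7 -0.7]
```

View pics/s35.png

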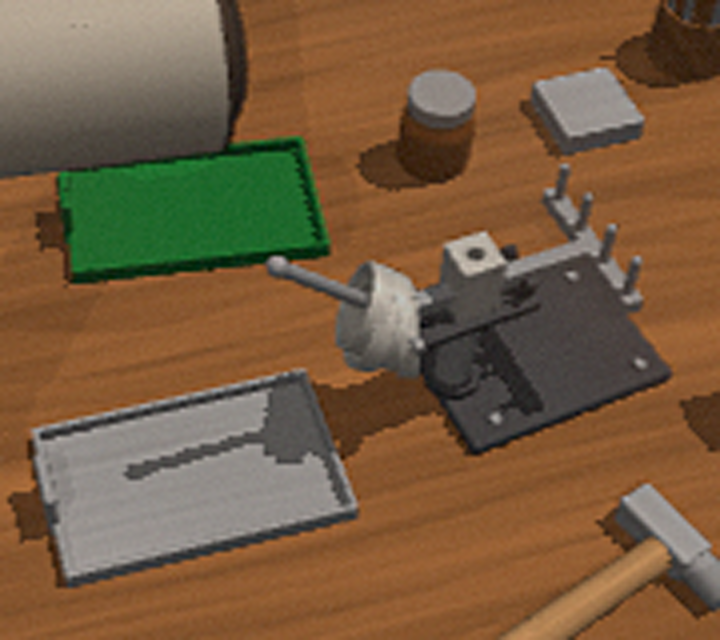

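View pics/t35.png

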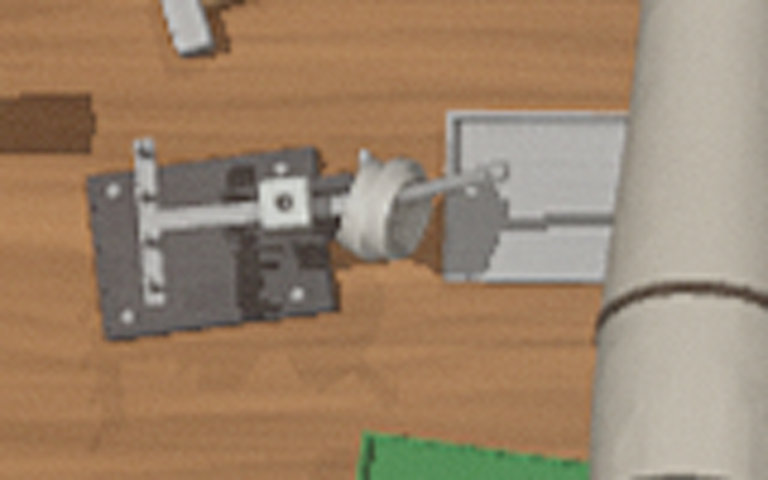

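```bash
python3 -c "
from h import *
b=cv2.imread('pics/top0.png')[:,:,::-1]
crop('top',b,345,150,380,195,14,'t36')
a=cv2.imread('pics/scene0.png')[:,:,::-1]
crop('scene',a,265,235,305,290,11,'s36')
plan([589,-92,100],0)
"
```

```text
shift mm [-131.5   44.5   95.6] turn -82.6 or -82.6 |t 51.42 pos [ 652.9 -215.2  195.6] yaw -82.6 tilt [-0.029  -0.015  -0.9995] j [-0.08  0.54  0.12  0.02 -1.18  0.2 ] w 12.9 F [-0.7  0.9 -1.7]
```

View pics/t36.png

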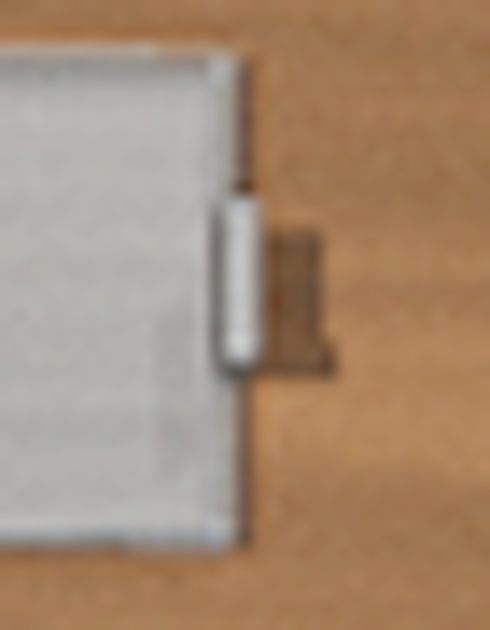

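View pics/s36.png

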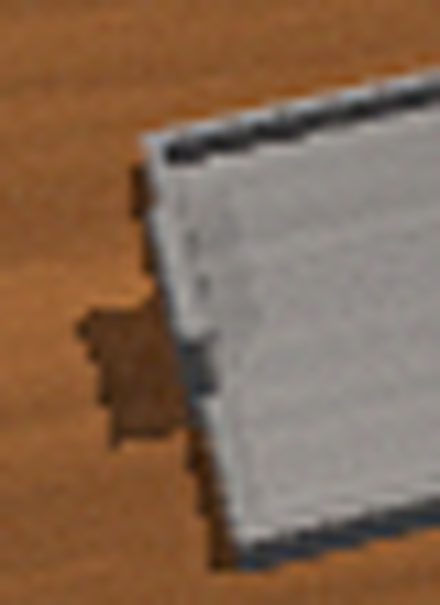

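```bash
python3 -c "
from h import *
print(onz('top',*up(243,280,14,345,150),44),[onz('top',*up(x,280,14,345,150),44)[1] for x in (227,260)])
"
```

```text
[588.67740571 -90.00680244  44.        ] [np.float64(-86.19723984701582), np.float64(-94.0544271539348)]
```

Call:
{"method": "jog_arm", "body": {
  "increments": [
    [-0.02, 0.005, 0.01, -10],
    [-0.05, 0.01, 0.02, -20],
    [-0.08, 0.02, 0.04, -30],
    [-0.11, 0.03, 0.06, -41],
    [-0.13, 0.044, 0.08, -51],
    [-0.1315, 0.0445, 0.095, -61],
    [-0.1315, 0.0445, 0.095, -71],
    [-0.1315, 0.0445, 0.095, -81],
    [-0.1315, 0.0445, 0.095, -82.6],
    [-0.1315, 0.0445, 0.095, -82.6]
  ],
  "hand": 0
}}

```text
clock: 52.68
position: [589.5, -91.8, 101.2]
ee_rot: [1.0, -0.001, -0.014, 0.008]
contact_force: [0.0, 0.9, -0.7]
gripper_width: 42.7
```

```bash
python3 -c "
from h import *
plan([588.5,-89.5,60],0)
a=get_image('scene');crop('scene',a,240,170,380,310,4.2,'s37')
b=get_image('top');crop('top',b,290,130,390,210,6,'t37')
"
```

```text
shift mm [ 0.2 -2.9 41.2] turn -0.1 or -0.1 |t 52.67 pos [589.5 -91.8 101.2] yaw -0.1 tilt [-0.0279 -0.015  -0.9995] j [ 0.12  0.49 -0.24  0.01 -0.88  1.44] w 42.7 F [ 0.   0.9 -0.7]
```

View pics/s37.png

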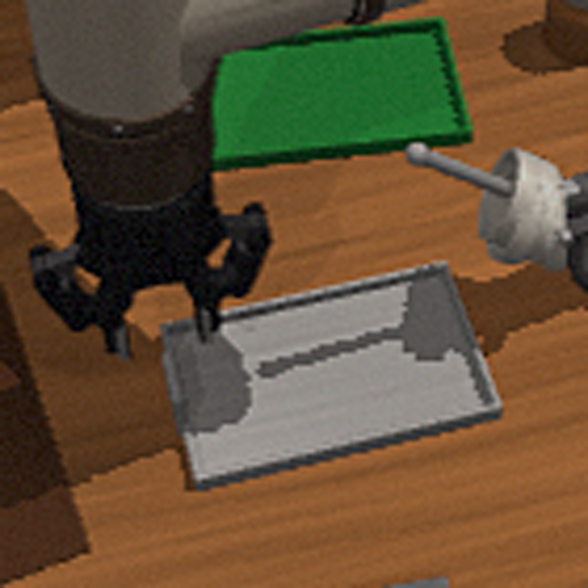

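View pics/t37.png

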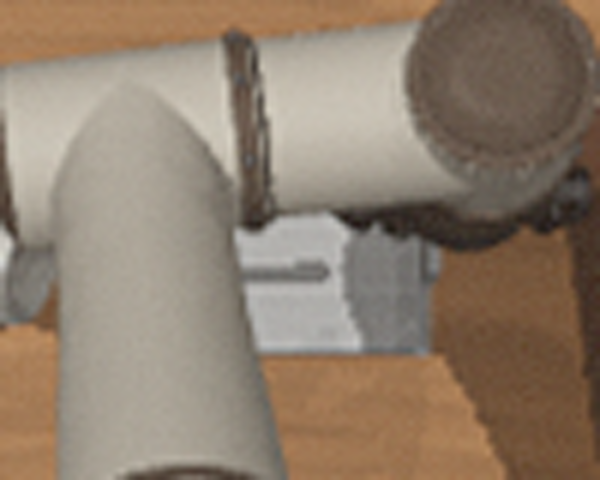

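```bash
python3 -c "
from h import *
for z in (250,300,350,400,450): print(z,onz('top',373.3,142.5,z), 15*(1676-z)/494)
# scene: white/dark boundary along axis, and tube lower edge
s=read_state();r=R.from_quat(s['ee_rot'])
for h in (0,54,100,150,200,250,300): print(h,(proj('scene',s['position']+r.apply([0,0,-h]))-[240,170])*4.2)
a=get_image('scene');cv2.imwrite('pics/s38.png',a[:,:,::-1])
"
```

```text
250 [ 637.2096434  -105.95238518  250.        ] 43.29959514170041
300 [ 626.63842366 -100.71161757  300.        ] 41.78137651821862
350 [616.06720393 -95.47084996 350.        ] 40.26315789473684
400 [605.49598419 -90.23008235 400.        ] 38.74493927125506
450 [594.92476446 -84.98931474 450.        ] 37.22672064777328
0 [[157.13622754 324.49553462]]
54 [[150.34780654 273.39930528]]
100 [[144.05040114 225.99893474]]
150 [[136.59330382 169.86959989]]
200 [[128.40766554 108.25656043]]
250 [[119.381238    40.31492684]]
300 [[109.37746528 -34.98315284]]
```

View pics/s38.png

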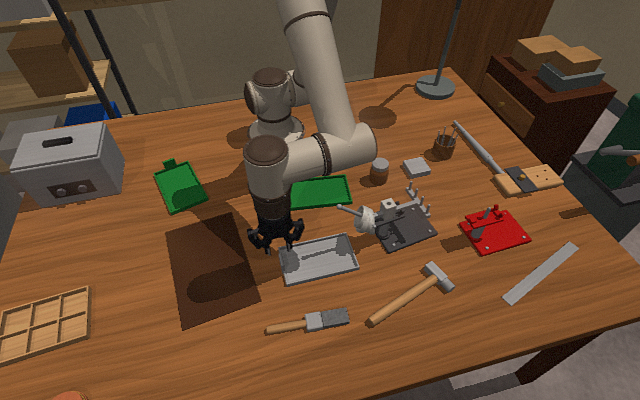

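Call:
{"method": "jog_arm", "body": {
  "increments": [
    [0, -0.002, 0.01, 0],
    [0, -0.0025, 0.025, 0],
    [0, -0.0025, 0.04, 0],
    [0, -0.0025, 0.041, 0]
  ]
}}

```text
clock: 53.32
position: [586.7, -90.2, 57.6]
ee_rot: [1.0, -0.0, -0.016, 0.008]
contact_force: [-0.1, 1.3, 1.2]
gripper_width: 42.7
```

```bash
python3 -c "
from h import *
plan([588.5,-89.8,27],0)
a=get_image('scene');crop('scene',a,250,200,340,300,6,'s39')
"
```

```text
shift mm [ 2.8 -0.9 30.5] turn -0.1 or -0.1 |t 53.33 pos [586.7 -90.2  57.6] yaw -0.1 tilt [-0.0329 -0.0153 -0.9993] j [ 0.13  0.54 -0.28  0.02 -0.79  1.43] w 42.7 F [-0.1  1.3  1.2]
```

View pics/s39.png

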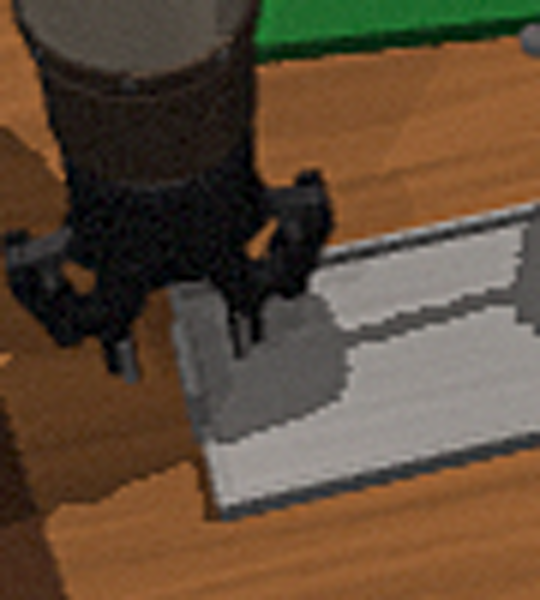

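Call:
{"method": "jog_arm", "body": {
  "increments": [
    [0.002, -0.001, 0.01, 0],
    [0.003, -0.001, 0.02, 0],
    [0.003, -0.001, 0.028, 0],
    [0.003, -0.001, 0.03, 0],
    [0.003, -0.001, 0.03, 0]
  ]
}}

```text
clock: 54.0
position: [589.4, -89.7, 28.3]
ee_rot: [1.0, -0.0, -0.016, 0.008]
contact_force: [0.4, -0.5, -0.0]
gripper_width: 42.8
```

Call:
{"method": "jog_arm", "body": {
  "increments": [
    [0, 0, 0, 0],
    [0, 0, 0, 0],
    [0, 0, 0, 0],
    [0, 0, 0, 0],
    [0, 0, 0, 0]
  ],
  "hand": -1
}}

```text
clock: 54.62
position: [589.7, -89.8, 28.8]
ee_rot: [1.0, -0.0, -0.015, 0.008]
contact_force: [-0.4, -0.9, 4.6]
gripper_width: 7.4
```

```bash
python3 -c "
from h import *
plan([588.5,-89.8,27],0)
a=get_image('scene');crop('scene',a,250,200,340,300,6,'s40')
"
```

```text
shift mm [-1.2  0.   1.8] turn -0.0 or -0.0 |t 54.62 pos [589.7 -89.8  28.8] yaw -0.0 tilt [-0.0303 -0.0154 -0.9994] j [ 0.13  0.58 -0.29  0.02 -0.73  1.43] w 7.4 F [-0.4 -0.9  4.6]
```

View pics/s40.png

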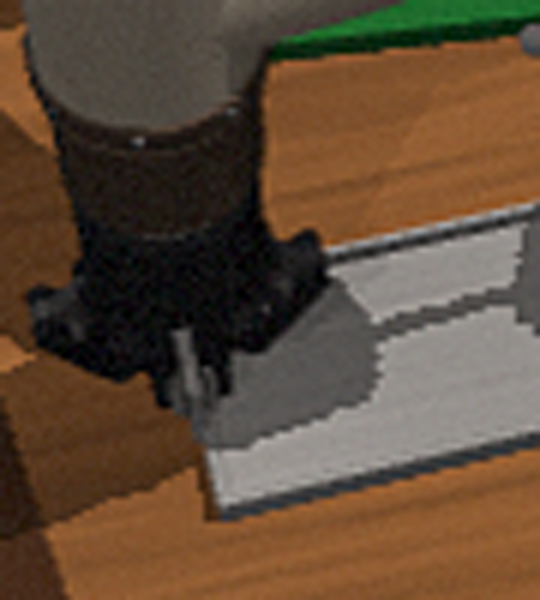

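```bash
python3 -c "
from h import *
plan([593.4,-8,28.8],8)
plan([591,-40,28.8],8)
"
```

```text
shift mm [  3.6 -81.8  -1.4] turn -8.0 or -8.0 |t 54.67 pos [589.7 -89.8  28.8] yaw -0.0 tilt [-0.0304 -0.0155 -0.9994] j [ 0.13  0.58 -0.29  0.02 -0.73  1.43] w 6.9 F [-0.6 -1.9  4.5]
shift mm [  1.2 -49.8  -0.8] turn -8.0 or -8.0 |t 54.67 pos [589.7 -89.8  28.8] yaw -0.0 tilt [-0.0304 -0.0155 -0.9994] j [ 0.13  0.58 -0.29  0.02 -0.73  1.43] w 6.9 F [-0.6 -1.9  4.5]
```

Call:
{"method": "jog_arm", "body": {
  "increments": [
    [0, -0.004, 0, -1],
    [0, -0.01, 0, -2],
    [0, -0.016, 0, -3],
    [0, -0.022, 0, -4],
    [0, -0.028, -0.0005, -5],
    [0, -0.034, -0.0005, -6],
    [0.001, -0.04, -0.0005, -7],
    [0.001, -0.046, -0.001, -8],
    [0.001, -0.05, -0.001, -8],
    [0.001, -0.05, -0.001, -8]
  ]
}}

```text
clock: 55.92
position: [590.2, -39.1, 28.8]
ee_rot: [0.997, 0.07, -0.016, 0.006]
contact_force: [0.1, 0.3, 3.1]
gripper_width: 7.2
```

```bash
python3 -c "
from h import *
plan([593.4,-8,28.8],8)
a=get_image('scene');crop('scene',a,250,150,410,290,4.5,'s41')
"
```

```text
shift mm [  7.5 -30.3  -0.6] turn -0.0 or -0.0 |t 55.92 pos [590.2 -39.1  28.8] yaw 8.0 tilt [-0.0315 -0.0151 -0.9994] j [ 0.21  0.58 -0.3   0.01 -0.72  1.49] w 7.2 F [0.1 0.3 3.1]
```

View pics/s41.png

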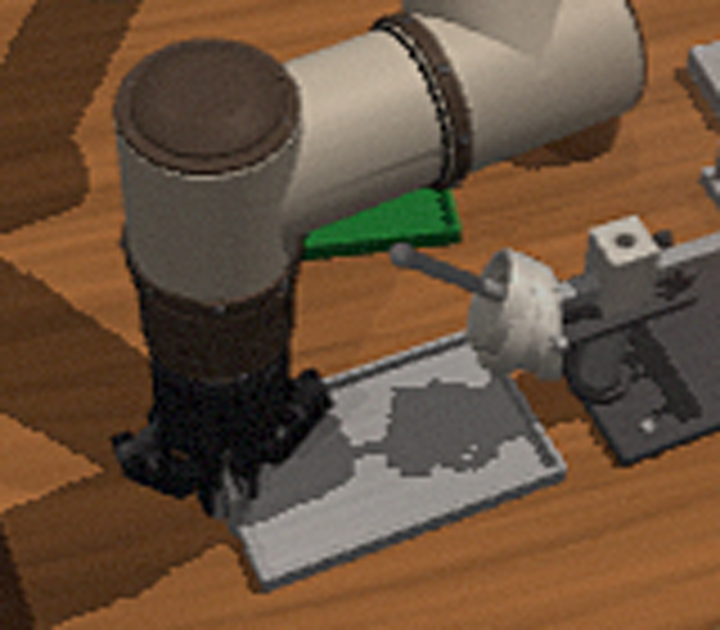

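Call:
{"method": "jog_arm", "body": {
  "increments": [
    [0.001, -0.004, 0, 0],
    [0.002, -0.009, 0, 0],
    [0.003, -0.014, 0, 0],
    [0.005, -0.02, 0, 0],
    [0.006, -0.025, -0.0005, 0],
    [0.0075, -0.03, -0.0005, 0],
    [0.0075, -0.03, -0.0005, 0],
    [0.0075, -0.03, -0.0005, 0]
  ]
}}

```text
clock: 56.98
position: [593.3, -8.0, 28.8]
ee_rot: [0.997, 0.07, -0.016, 0.006]
contact_force: [-2.1, -0.5, 4.4]
gripper_width: 7.4
```

```bash
python3 -c "
from h import *
plan([593.4,-8,28.8],8)
a=get_image('scene');crop('scene',a,260,150,420,290,4.5,'s42')
b=get_image('top');crop('top',b,210,130,370,230,4.8,'t42')
"
```

```text
shift mm [ 0.1  0.1 -0. ] turn -0.0 or -0.0 |t 56.98 pos [593.3  -8.   28.8] yaw 8.0 tilt [-0.0318 -0.0147 -0.9994] j [ 0.26  0.58 -0.3   0.01 -0.73  1.44] w 7.4 F [-2.1 -0.5  4.4]
```

View pics/s42.png

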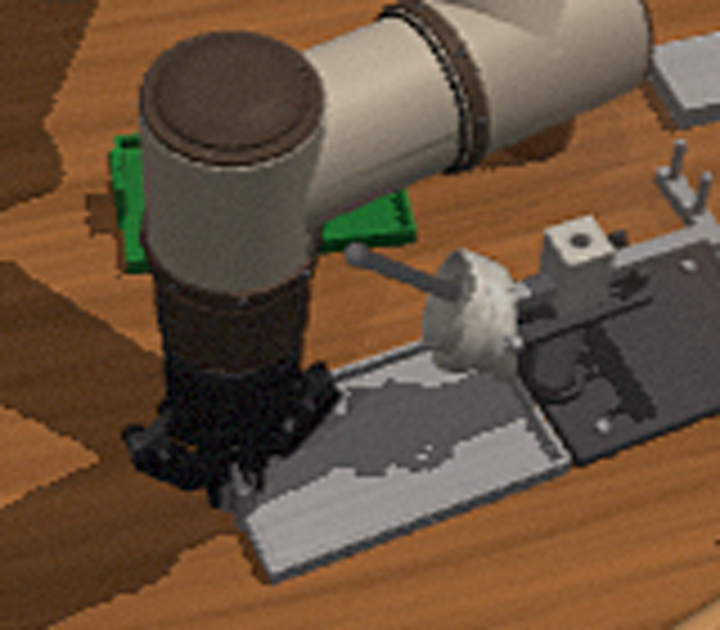

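View pics/t42.png

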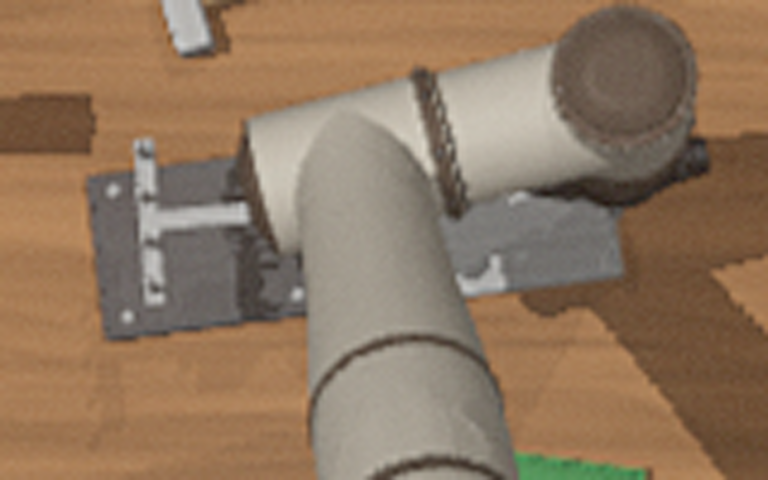

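Call:
{"method": "jog_arm", "body": {
  "increments": [
    [0, 0, 0, 0],
    [0, 0, 0, 0],
    [0, 0, 0, 0],
    [0, 0, 0, 0]
  ],
  "hand": -0.2
}}

```text
clock: 57.58
position: [593.2, -8.0, 28.5]
ee_rot: [0.997, 0.07, -0.017, 0.006]
contact_force: [0.2, 0.0, 0.1]
gripper_width: 34.2
```

Call:
{"method": "jog_arm", "body": {
  "increments": [
    [0.001, 0, -0.02, 0],
    [0.002, 0, -0.05, 0],
    [0.004, 0, -0.09, 0],
    [0.004, 0.03, -0.12, 0],
    [0.004, 0.08, -0.16, 0],
    [0.004, 0.14, -0.18, 0],
    [0.004, 0.2, -0.2, 0],
    [0.004, 0.26, -0.2, 0],
    [0.004, 0.3, -0.2, 0],
    [0.004, 0.3, -0.2, 0]
  ]
}}

```text
clock: 58.82
position: [644.7, -304.6, 230.0]
ee_rot: [0.998, 0.067, -0.017, 0.006]
contact_force: [-0.2, -0.2, -0.7]
gripper_width: 34.2
```

```bash
python3 -c "
from h import *
plan([593.4,-8,28.8],8)
a=get_image('scene');crop('scene',a,270,150,430,290,4.8,'s43')
b=get_image('top');crop('top',b,210,130,370,230,4.8,'t43')
cv2.imwrite('pics/s43f.png',a[:,:,::-1]);cv2.imwrite('pics/t43f.png',b[:,:,::-1])
"
```

```text
shift mm [  -3.9 -302.7  198.5] turn -0.3 or -0.3 |t 58.83 pos [ 644.7 -304.6  230. ] yaw 7.7 tilt [-0.0334 -0.0142 -0.9993] j [-0.21  0.56  0.24  0.02 -1.28  1.91] w 34.2 F [-0.2 -0.2 -0.7]
```

View pics/s43.png

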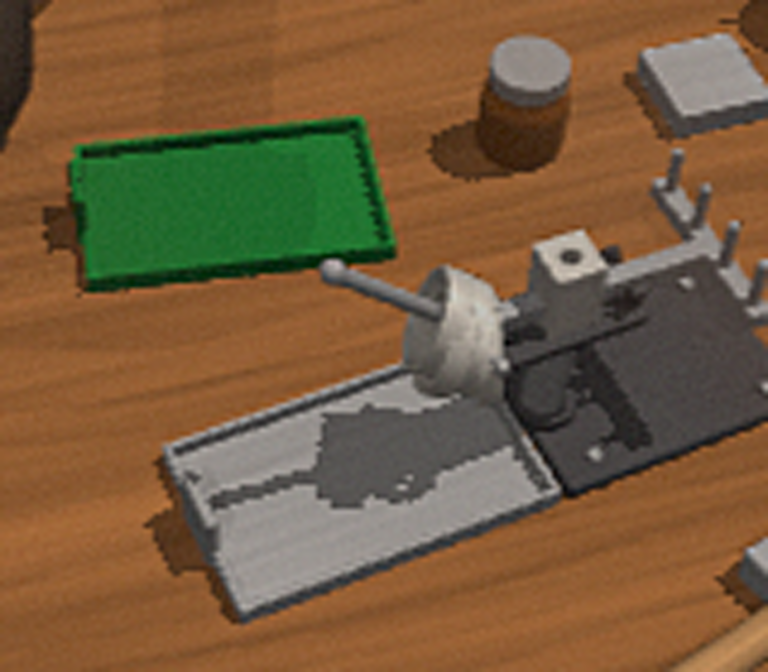

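View pics/t43.png

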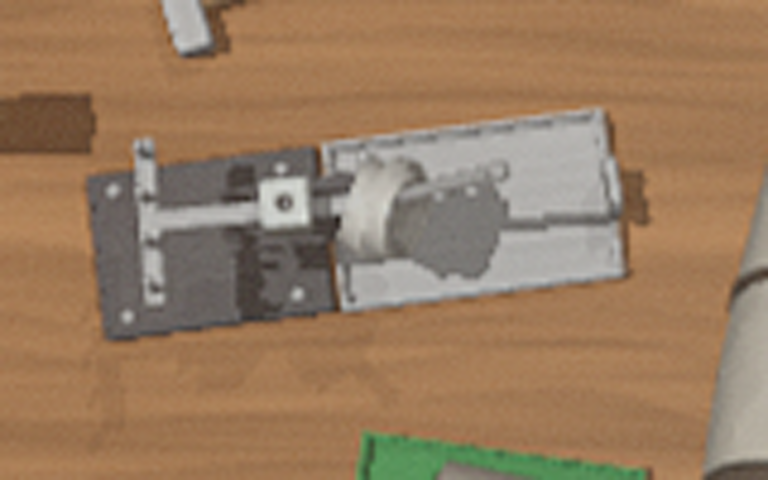

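```bash
python3 -c "
from h import *
T=lambda x,y,z:onz('top',*up(x,y,4.8,210,130),z)[:2]
pc=[T(*p,14) for p in [(322,143),(604,110),(626,275),(343,311)]]
ft=[T(*p,12) for p in [(318,148),(338,310),(106,339),(87,178)]]
ang=lambda v:np.degrees(np.arctan2(v[1],v[0]))
print('pan yaw',ang(pc[0]-pc[1]),ang(pc[3]-pc[2]),ang(pc[0]-pc[3])+90,ang(pc[1]-pc[2])+90)
print('foot yaw',ang(ft[3]-ft[0]),ang(ft[2]-ft[1]),ang(ft[0]-ft[1])+90,ang(ft[3]-ft[2])+90)
c=np.mean(pc,0);fm=np.mean(ft,0)
e=np.array([np.cos(np.radians(98.0)),np.sin(np.radians(98.0))]);x=np.array([e[1],-e[0]])
o=fm-67.5*e;print('stand origin',o,'pan centre in stand',x@(c-o),e@(c-o))
h=T(284,203,148);b=T(500,171,195);k=T(150,222,112);print('hub',h,'ball',b,'arm dir',ang(h-b),ang(k-h),'comb ends',ang(T(144,147,112)-T(156,297,112))+90)
print('hub in stand',x@(h-o),e@(h-o))
b3=cv2.imread('pics/t43f.png')
crop('top',b3[:,:,::-1],270,150,320,195,14,'t44'); crop('s',cv2.imread('pics/s43f.png')[:,:,::-1],345,200,385,240,16,'s44')
"
```

```text
pan yaw 97.62123147504423 98.16270742245393 98.38085344339615 98.21038701979911
foot yaw 98.35502377365515 98.03768958300152 98.30516975346092 98.5214916740099
stand origin [560.4970658  206.93139786] pan centre in stand 0.8322565847106278 -118.96441071458777
hub [560.73120837 209.04679201] ball [576.24656715  68.15852628] arm dir 96.28439022017643 95.42145590765455 comb ends 96.26141232438152
hub in stand 0.526269866103865 2.062220941783701
```

View pics/t44.png

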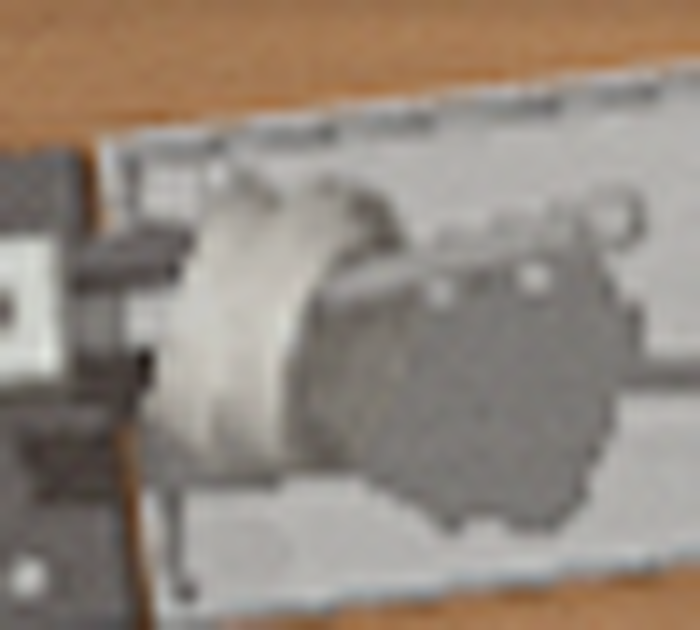

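View pics/s44.png

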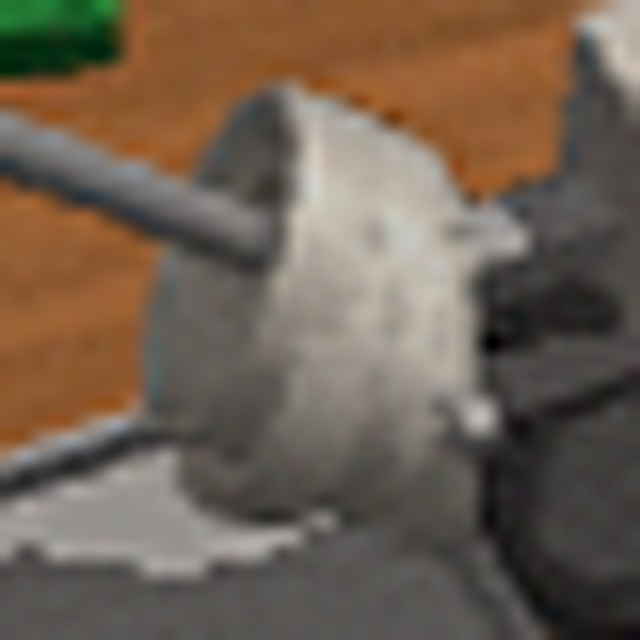

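View pics/t43f.png

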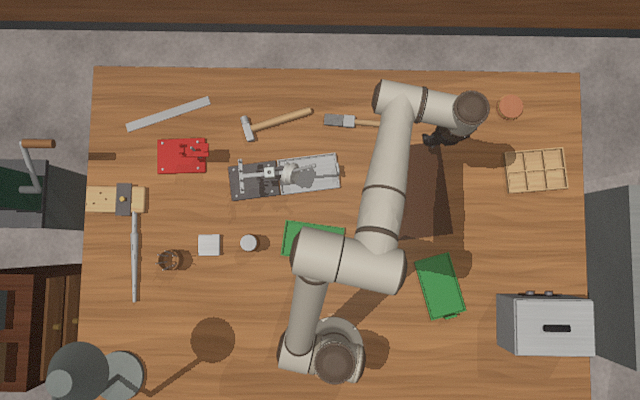

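```bash
python3 -c "
from h import *
e=np.array([np.cos(np.radians(98.0)),np.sin(np.radians(98.0))]);x=np.array([e[1],-e[0]]);o=np.array([561.,209.2])
for z in (60,80,100,120):
  for p in [(150,470),(190,250)]:
    q=onz('top',*up(*p,14,270,150),z)[:2]-o; print('top',z,p,(x@q).round(1),(e@q).round(1))
for z in (55,65,80,110):
  for p in [(480,540),(480,420)]:
    q=onz('scene',*up(*p,16,345,200),z)[:2]-o; print('sc',z,p,(x@q).round(1),(e@q).round(1))
"
```

```text
top 60 (150, 470) -27.9 -25.7
top 60 (190, 250) 22.9 -41.2
top 80 (150, 470) -30.6 -27.1
top 80 (190, 250) 19.6 -42.3
top 100 (150, 470) -33.3 -28.4
top 100 (190, 250) 16.2 -43.5
top 120 (150, 470) -36.0 -29.7
top 120 (190, 250) 12.9 -44.6
sc 55 (480, 540) 15.5 -36.5
sc 55 (480, 420) -7.3 -24.2
sc 65 (480, 540) 21.5 -40.9
sc 65 (480, 420) -1.0 -28.8
sc 80 (480, 540) 30.5 -47.5
sc 80 (480, 420) 8.5 -35.6
sc 110 (480, 540) 48.6 -60.8
sc 110 (480, 420) 27.4 -49.3
```

```bash
python3 -c "
from h import *
print(tri(up(571,256,4.8,270,150),up(284,203,4.8,210,130)))
print(job_done()); s=read_state();print(s['clock'],s['contact_force'])
"
```

```text
(array([560.97540367, 209.93152499, 148.92730243]), np.float64(2.0879600240163714))
the job is handed in; nothing more can be done
None
the job is handed in; nothing more can be done
```

I finished the changeover and handed the job in at about 59 s of the 210 s. No verdict is reported, so what follows rests on my own last camera checks.

**What I did**
- **Arm:** I lifted it off the pin, turned it end for end and seated it back on the pin and in the fork, with the prong at the front.
- **Bangles:** I picked up all 5 from the pad and released each one over the prong tip.
- **Pan:** I gripped it by its tab, turned it about 8° and slid it in under the prong.

**What the last checks showed**
- **Hub height:** its top measures 149 mm against the nominal 148 mm, so the arm is fully home.
- **Pan position:** its origin is at about (+1, -119) mm in the stand's frame, against a target of (0, -120). Its yaw is within about 0.5° of the foot plate.
- **Bangle count:** the pad is empty and the bangles are bunched against the stop bar. The bunch is too tight to count all 5 in the image.
- **Bystanders:** I saw no sign that the jar, hammer, brush or steel block had moved.

**Not perfect**
- **Arm angle:** the arm sits about 2° off the stand's axis, within the fork's play, since the bangles were hung.
- **Bangle margin:** the innermost edge of the bangles is only about 6 mm inside the pan's front edge, with roughly 3 mm of measurement error.
- **First grasp:** I meant to grip the first bangle across its outside, but the fingers pinched its wall instead. It held, so I gripped the other four that way on purpose.
- **Camera agreement:** the two cameras disagree by 2–3 mm at the hub.

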